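# Ready the bassoon-repair clamping fixture

### The job

Get the small clamping fixture ready for use: with the bench brush, not your fingers, sweep every bit of scrap off its bed down onto the bench, and set the brush back down on the bench clear of the fixture. Then slide the slotted plate along the bed (do not lift it off) over the raised lip until it drops flat into the pocket round the two studs. Finally put a flange nut on each stud, turn it backwards (counter-clockwise from above) until the thread drops in, then screw it clockwise fully down onto the plate and let go; leave the other things on the bench alone.

Things in the scene. Friction and masses are not known exactly. Their poses are not given: they have to be found in the camera images.
- fixture: Dark steel fixture fixed to the bench. Origin: centre of its underside, on the bench; its y axis runs along its length. In its frame (mm): the flat bed is x -95..95, y -180..65, top z 20, open on both long sides and at the -y end; then come the lip and the pocket, with two studs standing in the pocket.
- bed_mid (a point): Point on the bed's top (fixture x 0, y 10, z 20 mm) in the middle of the stretch where the scrap lies: the centres of the pieces start within 72 mm of it in x and 23 mm in y.
- lip_mid (a point): Middle of the raised lip's top (fixture x 0, y 70, z 23 mm). The lip is 10 mm wide (y 65..75) and stands 3 mm above the bed, with a ramp up to it from y 54.
- pocket_mid (a point): Centre of the pocket's floor (fixture x 0, y 117.5, z 14 mm). Pocket: x -80..80, y 75..160; 8 mm rails on both sides and an end wall, tops z 30 mm; lead-ins at y 51..70 open the rails out at 28 degrees to x +-90.
- stud1_foot (a point): Foot of an upright steel stud, on its axis, at the pocket floor (fixture x -45, y 120, z 14 mm). A 14 mm nose, tapering to 9 mm at its tip 54 mm above this point; under it a coarse right-handed three-start thread, 26 mm outer diameter, with blunt starts 40.5 mm above this point. The angle of the starts is unknown, differs by stud and run, and repeats every 120 degrees.
- stud2_foot (a point): The same for the other stud (fixture x 45, y 120, z 14 mm). A nut set on at a random angle rests on the blunt starts, underside 40.5 mm above the bench (44.5 if its lugs catch the 4 mm stops on them); clockwise is blocked there. Turned counter-clockwise by up to 120 degrees it drops in: underside 30 mm above the bench, and counter-clockwise is blocked.
- plate: Aluminium plate 150 (its x) x 80 (its y) x 10 mm, 0.25 kg, lying on the bed near the fixture's -y end, roughly square to it; origin: centre of its underside. Two 38 mm wide slots at its x -45 and 45 open at its +y edge and reach in to y -16. Home in the pocket its origin is at fixture x 0, y about 117, z 14 mm (play: 5 mm either way in x, 2.5 mm in y).
- nut1: Brass hex flange nut, 0.2 kg, 38 mm high: flange 53 to 60 mm across and 6 mm thick, above it the hex, 44 mm across flats; origin: centre of its underside, z up. It starts flange down on the bench beside the fixture. Flats face its x axis and every 60 degrees from it. Bore 30 mm with three inner lugs, bottoms 14 mm above its underside; 2 mm radial play on a stud.
- nut2: The same kind of nut; either fits either stud. Once dropped in and turned clockwise, a nut sinks 6 mm, over the first 60 to 95 degrees, until its flange lies on the plate (underside 24 mm above the bench), and meets a stop at 75 to 105 degrees.
- brush: Wooden bench brush standing on its bristles on the bench beside the fixture; origin: centre of the bristles' underside. Block 24 (its x) x 92 (its y) mm, from z 26 to 62; below it stiff bristles 22 (x) x 76 (y) x 26 mm. 0.12 kg. Grip it from above across its 24 mm width.
- scrap1: scrap offcut on the bed, dark red wood block 22 x 16 x 16 mm; origin: its centre. May be absent.
- scrap2: scrap offcut on the bed, pale wood cube 18 mm; origin: its centre. May be absent.
- scrap3: scrap offcut on the bed, brass block 16 x 20 x 14 mm; origin: its centre. May be absent.
- scrap4: scrap offcut on the bed, dark red stepped wood piece 20 x 18 x 18 mm; origin: its centre. May be absent.
- scrap5: scrap offcut on the bed, mid-brown wood block 20 x 15 x 18 mm; origin: its centre. May be absent.
- scrap6: scrap offcut on the bed, dark red wood block 18 x 22 x 16 mm; origin: its centre. May be absent.
- oil_bottle: small amber bottle, 36 mm across, 100 mm high; leave it alone
- pad_jar: white jar with metal cap, 60 mm across, 60 mm high; leave it alone
- screwdriver: screwdriver with a wooden handle, lying; leave it alone
- key_lever: flat silvery key lever with a round end, 110 mm long, lying; leave it alone
- parts_bowl: white bowl, 90 mm across, 35 mm high; leave it alone
There are look-alikes about, which are no part of the job. There is more than one size of the plate; the job needs the smaller.

How it is judged:
On the way, in this order (a step that is already met when the one before it is completed fails the run):
1. the scrap is all off the bed, down on the bench (height (world z) of each of scrap1, scrap2, scrap3, scrap4, scrap5, scrap6 below 0.017 m), for 0.2 s.
2. the plate lies flat in the pocket round the studs (z of plate in the frame of fixture below 0.0165 m and y of plate in the frame of fixture between 0.11 and 0.125 m and angle between plate's own z axis and vertical below 0.06 rad), for 0.2 s.
3. both nuts have dropped into the threads, one on each stud ((((horizontal distance between nut1 and stud1_foot below 0.005 m and angle between nut1's own z axis and vertical below 0.12 rad and z of nut1 in the frame of fixture below 0.0325 m) and (horizontal distance between nut2 and stud2_foot below 0.005 m and angle between nut2's own z axis and vertical below 0.12 rad and z of nut2 in the frame of fixture below 0.0325 m)) or ((horizontal distance between nut1 and stud2_foot below 0.005 m and angle between nut1's own z axis and vertical below 0.12 rad and z of nut1 in the frame of fixture below 0.0325 m) and (horizontal distance between nut2 and stud1_foot below 0.005 m and angle between nut2's own z axis and vertical below 0.12 rad and z of nut2 in the frame of fixture below 0.0325 m)))), for 0.2 s.
At the end, for the whole second after the job is handed in: Each scrap on the bench off the fixture (centre below 17 mm); plate flat in the pocket (within 2.5 mm of its floor); a nut upright on each stud, underside within 2.5 mm of the plate, released, still; brush at rest on the bench, not touching the fixture (all of step 1 and all of step 2 and (((horizontal distance between nut1 and stud1_foot below 0.005 m and angle between nut1's own z axis and vertical below 0.12 rad and z of nut1 in the frame of fixture below 0.0265 m) and (horizontal distance between nut2 and stud2_foot below 0.005 m and angle between nut2's own z axis and vertical below 0.12 rad and z of nut2 in the frame of fixture below 0.0265 m)) or ((horizontal distance between nut1 and stud2_foot below 0.005 m and angle between nut1's own z axis and vertical below 0.12 rad and z of nut1 in the frame of fixture below 0.0265 m) and (horizontal distance between nut2 and stud1_foot below 0.005 m and angle between nut2's own z axis and vertical below 0.12 rad and z of nut2 in the frame of fixture below 0.0265 m))) and linear speed of each of nut1, nut2, brush below 0.02 m/s and angular speed of each of nut1, nut2 below 0.2 rad/s and height (world z) of brush below 0.065 m and contact force between brush and fixture below 0.05 N).
It fails at once if the fingers touch a scrap (contact force between the fingers and scrap1 above 0.5 N or contact force between the fingers and scrap2 above 0.5 N or contact force between the fingers and scrap3 above 0.5 N or contact force between the fingers and scrap4 above 0.5 N or contact force between the fingers and scrap5 above 0.5 N or contact force between the fingers and scrap6 above 0.5 N).
It fails at once if the plate is lifted off the bed (underside over 50 mm above the bench) (height (world z) of plate above 0.05 m).
It fails at once if a bystander is moved by more than 40 mm (distance of any of oil_bottle, pad_jar, screwdriver, key_lever, parts_bowl from where it was at the start of the episode above 0.04 m).
Of scrap1, scrap2, scrap3, scrap4, scrap5, scrap6 only 2 to 6 are there at a start; the rules pass over those that are not, and their reading is None.
At some moment in a run one of nut1, nut2, brush may be knocked a few centimetres aside while the robot is not near it.
Once in a run the grip may slacken for a moment while it holds something.
It also fails if it takes over 210 s, if anything falls off the work surface, if the arm or the gripper's body presses on something with over 40 N, if the wrist force passes 120 N, or if a joint passes its speed limit or range.

### The arm

A 6-joint arm with a two-finger parallel gripper is mounted at the origin on the work surface. World frame = base frame: x ahead of the robot, y to its left, z up, the work surface at z = 0. Lengths are in m, angles in rad, forces in N, time in s.
With the tool pointing down it reaches from about 0.35 to 0.775 m from the base axis. Payload 5.5 kg.
Tool frame: the origin (TCP) lies midway between the tips of the shut fingers; the grasp point (between the pads) lies grip_point_offset behind it (grip_point_offset is the distance from the TCP to the grasp point, in m); z points along the fingers, y is the direction in which the jaws open and shut (so a half turn about z gives the same grasp; the last joint's range is limited). The gripper opens to 85 mm and grips with 20 to 120 N. Pads are 22 mm wide; open, the fingers measure 114 mm over their backs; the gripper's body (76 mm by 85 mm) begins 54 mm behind the grasp point. The pads swing forward as they close: fully open they stand 13 mm farther back than shut.
Start: joints at [1.119, 0.313, 0.046, 1.304, 0, 1.431], TCP at [0.176, 0.547, 0.231] pointing down, gripper open.
Joint ranges: [-2.76, 2.76], [-0.86, 1.69], [-1.03, 1.26], [-2.2, 2.34], [-1.47, 1.5], [-3.14, 3.14]. Speed limits (rad/s): [2.57, 2.57, 3.14, 3.14, 3.14, 3.14].

### API

Orientations are given as a unit quaternion [w, x, y, z].
In Python, from workcell import * gives the robot as it stands.
- The arm moves only by the tool send_rows, never from a script. Its argument "series" is one flat list of numbers, 7 for each row, row after row: the shift along the tool's x, y, z in cm, then the turn, a rotation vector about the tool's x, y, z in degrees, then the opening, from 0 (shut) to 1 (fully open). A call has 1 to 10 rows; each row is the pose to reach, as a shift and turn from the pose commanded when the call began, along the tool's axes at that moment; what a row does not reach only later rows make up. A row lasts 1/12 s, in which the tool goes at most 41.7 mm and 7.16 degrees, less where a joint would pass 70% of its speed; a pose out of reach is approached as far as the arm can. A call with a gripper value outside its range is refused whole. The fingers move at their own pace and stop on an object; "newtons" is the grip in N (left out, the last holds). Time passes only in rows, so rows that repeat a pose let the fingers close. It gives the time, the measured TCP pose, the force and the opening at its end, in the units of the state.
- get_state(): the state, without advancing time (a new reading comes with each control period).
- read_camera(name): name is "scene" or "top"; returns the picture (384x512x3 uint8, blue, green, red); there is no depth.
- camera_info(name): a dict with "K" (3x3 intrinsics, pixels), "xyz" and "attitude" of the camera in the world. Camera axes: x right, y down, z forward; pixel columns grow to the right and rows downward; lengths in m; the calibration is good to about 2 mm. A picture is of the moment at which its call begins. camera_info takes no time and is no camera call.
- hand_in(): hands the job in, once; it reports no verdict.
Trained networks look in the newest picture that a camera, given by its name, has taken for a name from the list of things; names that differ only in an ending like _2 or _b are one class to them, and where a whole thing is asked for, a point or a joint stands for the part that bears it (a point fixed in the world has none). Each returns a list of dicts, best first, with "p" (0 to 1); they miss things now and then, are a little off and sometimes report something else, mostly with a low value. They report only what shows in the picture. A call takes as long as a camera call. They do not tell look-alikes from the thing itself.
- silhouettes(camera, label): "pixels" (384x512 bool, what is visible of it) and "box" ([left, top, width, height] in pixels, round what is visible of it).
The state is a dict: "clock": time; "joint_pos": joint angles; "qvel": joint speeds; "tau": joint torques, N m; "tcp_pos": TCP position; "orientation": TCP orientation; "wrist_force": force on the tool from outside, world axes, zero at the start; "ft_torque": the same for the moment, N m; "finger_gap": finger opening in m.
Only numpy, scipy, OpenCV 4.12 (cv2) and the standard library are available. Lean on these libraries where they do the work, as an engineer would, in place of code of your own. Each camera call takes 0.05 s, during which the arm holds its last target. There are 200 camera calls.

## Working session

There is one attempt and no reset: what is moved stays moved. The work goes in short steps, Python scripts to look and compute and a tool call to move; the robot and the scene stay as the last step left them, time stands still between calls to the robot, and variables do not carry over. Pictures are saved under pics/ and viewed, about 12 in all and at most 16, crops included, and the job is handed in when it is done.

Besides the shell and the picture viewer there is one more tool, called after "Request:" by a JSON object that holds its "op" and its "data", one argument or row to a line. send_rows: Moves the arm, as the interface text tells. Its arguments: {"type":"object","properties":{"series":{"type":"array"},"newtons":{"type":"number"}},"required":["series"]}

```bash
ls; mkdir -p pics
python3 - <<'E'
from workcell import *
import cv2
for n in ("scene","top"):
    im=read_camera(n); cv2.imwrite(f"pics/{n}0.png",cv2.resize(im,None,fx=1.5,fy=1.5)); i=camera_info(n); print(n,i)
s=get_state(); print(s)
E
```

```text
pics
scene {'K': array([[370.92358658,   0.        , 257.47359378],
       [  0.        , 370.92358658, 190.56837057],
       [  0.        ,   0.        ,   1.        ]]), 'xyz': array([ 1.33429468, -0.11892619,  0.59602817]), 'attitude': array([-0.37014994,  0.6721266 ,  0.56493732, -0.30344799])}
top {'K': array([[396.64814052,   0.        , 257.91541655],
       [  0.        , 396.64814052, 192.67413231],
       [  0.        ,   0.        ,   1.        ]]), 'xyz': array([0.26345726, 0.00964824, 1.33512211]), 'attitude': array([ 0.06025125, -0.69922949,  0.71025694, -0.05461671])}
{'clock': 0.1, 'joint_pos': array([ 1.11939581e+00,  3.13904827e-01,  4.50979944e-02,  1.30359292e+00,
       -6.60394435e-06,  1.43120954e+00]), 'qvel': array([-0.00056492, -0.00025522,  0.00304346, -0.00043443,  0.00133512,
       -0.00034807]), 'tau': array([ 3.59009093e-03, -4.81726527e+01,  2.99243331e+01,  1.27465610e-02,
       -1.07879255e-04, -9.25518968e-07]), 'tcp_pos': array([0.17620743, 0.54686304, 0.2305119 ]), 'orientation': array([-2.30309696e-04,  1.55275977e-01,  9.87870805e-01, -7.67927109e-04]), 'wrist_force': array([-0.07726099,  0.29198158,  0.4068705 ]), 'ft_torque': array([ 0.00929413,  0.04393217, -0.02861386]), 'finger_gap': 0.08526063141380039}
```

View pics/top0.png

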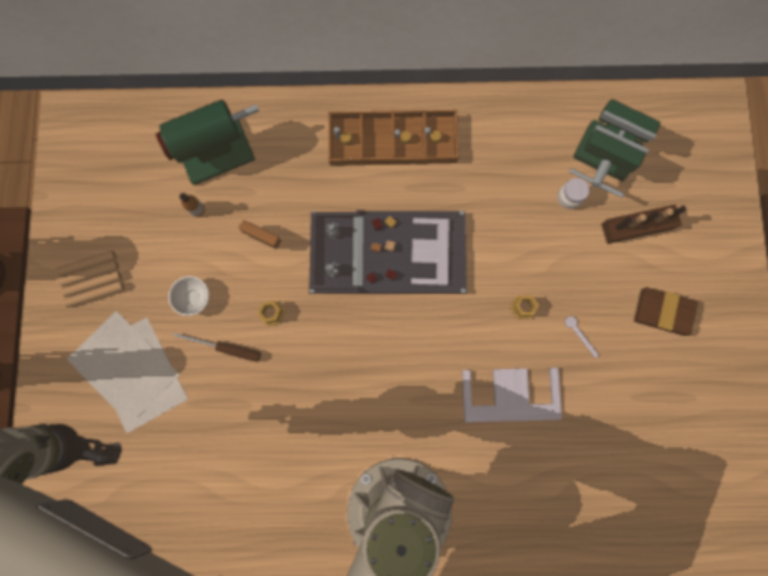

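View pics/scene0.png

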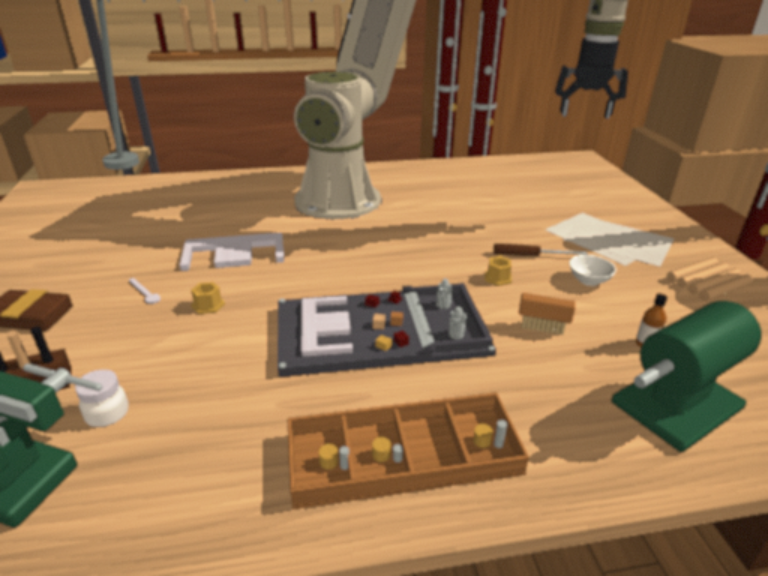

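```bash
cat > h.py <<'E'
from workcell import *
import numpy as np, cv2
from scipy.spatial.transform import Rotation as R
def Rq(q): return R.from_quat([q[1],q[2],q[3],q[0]])
def cam(n):
    i=camera_info(n); return i["K"],np.array(i["xyz"]),Rq(i["attitude"]).as_matrix()
def ray(n,u,v,z):
    K,p,A=cam(n); d=A@np.linalg.solve(K,[u,v,1.]); return p+d*(z-p[2])/d[2]
def proj(n,P):
    K,p,A=cam(n); c=(np.atleast_2d(P)-p)@A; c=c@K.T; return c[:,:2]/c[:,2:]
E
python3 - <<'E'
from h import *
for n in ("top","scene"):
  for l,z in (("fixture",.02),("plate",.03),("nut1",.038),("brush",.062),("scrap1",.036),("scrap2",.038),("scrap3",.034),("scrap4",.038),("scrap5",.038),("scrap6",.036),("oil_bottle",.1),("pad_jar",.06),("screwdriver",.02),("key_lever",.005),("parts_bowl",.035)):
    if n=="scene" and l not in("nut1","brush"): continue
    for d in silhouettes(n,l):
        if d["p"]<.2: continue
        m=d["pixels"].astype(np.uint8); c,_=max([(c,cv2.contourArea(c)) for c in cv2.findContours(m,0,2)[0]],key=lambda t:t[1])
        r=cv2.minAreaRect(c); b=cv2.boxPoints(r)
        w=[ray(n,*q,z)[:2] for q in b]; 
        print(n,l,round(d["p"],2),d["box"],np.round(ray(n,*r[0],z)[:2],3),"corners",np.round(np.array(w)*1000).astype(int).tolist(), "n",m.sum())
E
```

```text
top fixture 0.87 [204.7, 141.5, 106.0, 52.5] [0.566 0.019] corners [[666, 198], [659, -163], [469, -156], [474, 196]] n 4669
top plate 0.84 [307.8, 247.3, 65.1, 35.0] [ 0.244 -0.245] corners [[297, -141], [300, -351], [191, -347], [188, -140]] n 1445
top plate 0.64 [202.5, 140.7, 108.6, 59.8] [0.562 0.017] corners [[472, 194], [665, 192], [653, -164], [461, -154]] n 4788
top nut1 0.69 [171.4, 200.7, 18.7, 15.0] [0.43  0.273] corners [[447, 307], [463, 257], [412, 240], [396, 289]] n 178
top nut1 0.66 [339.7, 195.8, 15.8, 18.8] [ 0.432 -0.279] corners [[457, -252], [457, -308], [407, -306], [408, -250]] n 201
top brush 0.68 [206.4, 137.6, 106.9, 60.8] [0.553 0.017] corners [[653, 192], [647, -161], [455, -154], [461, 190]] n 5143
top brush 0.58 [158.8, 145.0, 24.4, 18.9] [0.601 0.3  ] corners [[610, 348], [636, 336], [592, 253], [566, 265]] n 216
top brush 0.34 [372.9, 115.0, 18.3, 26.9] [ 0.681 -0.396] corners [[676, -346], [733, -405], [687, -445], [631, -387]] n 358
top scrap1 0.62 [246.6, 142.6, 9.1, 10.0] [0.627 0.039] corners [[637, 53], [644, 34], [617, 26], [611, 45]] n 47
top
[... 1205 characters left out ...]
 [109.8, 182.7, 29.7, 25.8] [0.47  0.462] corners [[469, 522], [531, 463], [470, 402], [409, 462]] n 548
scene nut1 0.93 [126.7, 188.2, 24.0, 20.4] [ 0.468 -0.282] corners [[412, -316], [421, -256], [520, -250], [511, -305]] n 392
scene nut1 0.52 [326.5, 169.4, 13.2, 19.6] [0.463 0.265] corners [[498, 223], [400, 268], [426, 310], [521, 262]] n 265
scene nut1 0.25 [259.9, 208.2, 11.3, 8.2] [0.585 0.039] corners [[566, 32], [570, 53], [604, 46], [600, 26]] n 70
scene brush 0.83 [346.5, 193.5, 36.3, 28.5] [0.646 0.28 ] corners [[674, 215], [577, 262], [615, 349], [708, 295]] n 800
scene brush 0.37 [250.2, 223.4, 11.6, 9.8] [0.676 0.001] corners [[673, -12], [655, 4], [680, 14], [697, -2]] n 64
```

The top view (1.5× px) shows the fixture at (310–466, 211–293), with its pocket and studs at the left (332, 230/268), so fixture y runs along world +y. The plate is at (411–450, 218–286) and six scraps lie around (370–395, 222–278). The brush is at (260, 234), and the bench nuts are at (270, 313) and (526, 307). The nuts in the tray and the larger plate at (513, 395) are look-alikes.

```bash
cat >> h.py <<'E'
def fix2w(p,P):
    P=np.atleast_2d(P).astype(float); c,s=np.cos(p[2]),np.sin(p[2])
    return np.c_[p[0]+c*P[:,0]-s*P[:,1],p[1]+s*P[:,0]+c*P[:,1],P[:,2]]
E
python3 - <<'E'
from h import *
from scipy.optimize import minimize
import workcell; print([k for k in dir(workcell) if 'grip' in k.lower()], getattr(workcell,'grip_point_offset',None))
seg=[((95,-180,20),(95,50,20)),((-95,-180,20),(-95,50,20)),((-95,-180,20),(95,-180,20)),((-78,65,23),(78,65,23)),((-78,75,23),(78,75,23))]
seg=[np.linspace(a,b,60)/1000 for a,b in seg]
P=np.vstack(seg)
ims={}
for n in ("top","scene"):
    im=read_camera(n); ims[n]=im
    g=cv2.GaussianBlur(cv2.cvtColor(im,6).astype(np.float32),(0,0),1.0)
    G=np.hypot(cv2.Sobel(g,5,1,0),cv2.Sobel(g,5,0,1)); G=np.minimum(G,60)
    def f(p):
        q=proj(n,fix2w([p[0]/1e3,p[1]/1e3,p[2]/100],P)).astype(np.float32)
        return -cv2.remap(G,q[:,0],q[:,1],1).mean()
    best=min((minimize(f,[567+a,18+b,c],method="Nelder-Mead") for a in(-4,0,4) for b in(-4,0,4) for c in(-2,0)),key=lambda r:r.fun)
    print(n,best.x,best.fun)
    p=[best.x[0]/1e3,best.x[1]/1e3,best.x[2]/100]
    if n=="top": pt=p
    sc=6; q=proj(n,fix2w(pt,[[0,0,.02]]))[0]; x0,y0=int(q[0])-65,int(q[1])-45
    big=cv2.resize(im[y0:y0+90,x0:x0+130],None,fx=sc,fy=sc,interpolation=cv2.INTER_CUBIC)
    def dr(p,P,col):
        q=((proj(n,fix2w(p,P))+.5-[x0,y0])*sc).astype(int)
        for a in q: cv2.circle(big,tuple(int(t) for t in a),1,col,-1)
    dr(pt,P,(0,255,0)); dr(p,P,(0,0,255)) if n=="scene" else 0
    dr(pt,[[sx*.045,.12,.068] for sx in(-1,1)],(255,255,0))
    for sx in(-.045,.045): dr(pt,[[sx+.013*np.cos(t),.12+.013*np.sin(t),.0545] for t in np.arange(0,6.28,.2)],(255,0,255))
    cv2.imwrite(f"pics/fit_{n}.png",big)
E
```

```text
['grip_point_offset'] 0.0187
top [564.68254566  23.81872688  -1.93995175] -55.60539245605469
scene [583.11392245  21.26653993  -2.03920894] -53.312095642089844
```

```bash
python3 -c "
import cv2,numpy as np
a=cv2.imread('pics/fit_top.png');b=cv2.imread('pics/fit_scene.png');print(a.shape)
cv2.imwrite('pics/fit.png',cv2.resize(np.vstack([a,b]),None,fx=.73,fy=.55) if 0 else np.vstack([a[120:420],b[120:420]])[:, :780])"
```

```text
(540, 780, 3)
```

View pics/fit.png

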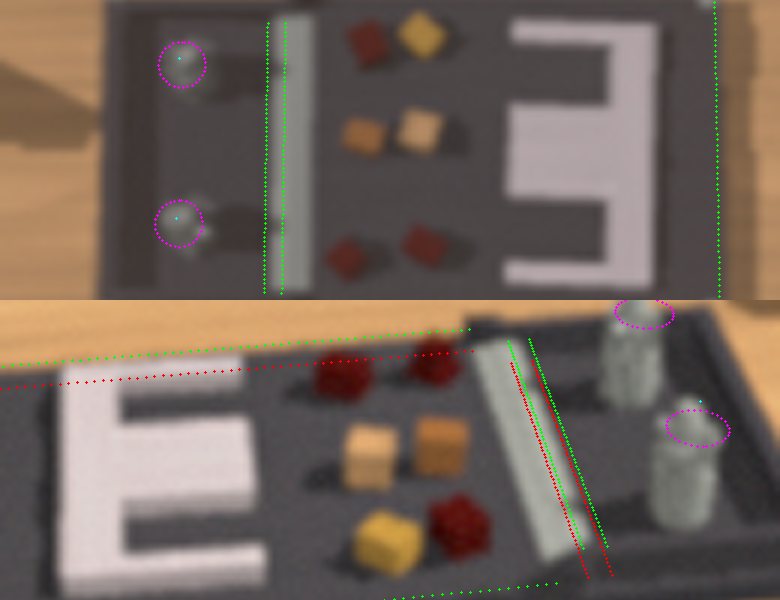

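The overlay shows the fitted lip about 4 mm off: the light strip in the picture is ramp plus lip, y 54..75. I'll refit with signed edges.

```bash
cat > fit.py <<'E'
from h import *
from scipy.optimize import minimize
# segments with the direction (fixture) toward the brighter side
S=[((95,-175,20),(95,45,20),(1,0)),((-95,-175,20),(-95,45,20),(-1,0)),((-90,-180,20),(90,-180,20),(0,-1)),((-75,54,20),(75,54,20),(0,1)),((-75,75,23),(75,75,23),(0,-1))]
P=np.vstack([np.linspace(a,b,60)/1000 for a,b,_ in S]); D=np.vstack([np.tile([*d,0],(60,1)) for *_,d in S])*.003
res={}
for n in ("top","scene"):
    im=read_camera(n)
    g=cv2.GaussianBlur(cv2.cvtColor(im,6).astype(np.float32),(0,0),.7)
    use=np.ones(len(P),bool)
    if n=="top": use[60:120]=False   # near wall shows under the top edge
    if n=="scene": use[:60]=False; use[120:180]=False
    def f(p):
        p=[p[0]/1e3,p[1]/1e3,p[2]/100]
        a=proj(n,fix2w(p,P[use]+D[use])).astype(np.float32); b=proj(n,fix2w(p,P[use]-D[use])).astype(np.float32)
        d=cv2.remap(g,a[:,0],a[:,1],1)-cv2.remap(g,b[:,0],b[:,1],1)
        return -np.clip(d,-40,40).mean()
    b=min((minimize(f,[567+i,18+j,c],method="Nelder-Mead") for i in(-6,0,6) for j in(-6,0,6) for c in(-2,0)),key=lambda r:r.fun)
    print(n,b.x,b.fun); res[n]=b.x
    p=[b.x[0]/1e3,b.x[1]/1e3,b.x[2]/100]
    sc=6; q=proj(n,fix2w(p,[[0,0.02,.02]]))[0]; x0,y0=int(q[0])-65,int(q[1])-(30 if n=="top" else 28); hh=50
    big=cv2.resize(im[y0:y0+hh,x0:x0+130],None,fx=sc,fy=sc,interpolation=cv2.INTER_CUBIC)
    def dr(P,col):
        q=((proj(n,fix2w(p,P))+.5-[x0,y0])*sc).astype(int)
        for a in q: cv2.circle(big,tuple(int(t) for t in a),1,col,-1)
    dr(P,(0,255,0)); dr([[sx*.045,.12,.068] for sx in(-1,1)],(255,255,0))
    for sx in(-.045,.045): dr([[sx+.013*np.cos(t),.12+.013*np.sin(t),.0545] for t in np.arange(0,6.28,.2)],(255,0,255))
    cv2.imwrite(f"pics/f2_{n}.png",big)
cv2.imwrite("pics/f2.png",np.vstack([cv2.imread(f"pics/f2_{n}.png") for n in("top","scene")]))
E
python3 fit.py
python3 - <<'E'
from h import *
im=read_camera("top"); hsv=cv2.cvtColor(im,cv2.COLOR_BGR2HSV)
# plate: bright, low saturation inside fixture box
m=np.zeros(im.shape[:2],np.uint8); m[143:193,265:303]=1
m&=((im.min(2)>135)).astype(np.uint8)
c=max(cv2.findContours(m,0,2)[0],key=cv2.contourArea); r=cv2.minAreaRect(c); b=cv2.boxPoints(r)
print("plate",r,np.round([ray("top",*(q),.03)[:2] for q in b],4).tolist(), np.round(ray("top",*r[0],.03),4))
E
```

```text
plate ((286.5, 167.0), (42.0, 23.0), 90.0) [[0.6375, -0.042], [0.6361, -0.1201], [0.4913, -0.1155], [0.4926, -0.0388]] [ 0.5637 -0.0791  0.03  ]Traceback (most recent call last):
  File "fit.py", line 18, in <module>
    b=min((minimize(f,[567+i,18+j,c],method="Nelder-Mead") for i in(-6,0,6) for j in(-6,0,6) for c in(-2,0)),key=lambda r:r.fun)
  File "fit.py", line 18, in <genexpr>
    b=min((minimize(f,[567+i,18+j,c],method="Nelder-Mead") for i in(-6,0,6) for j in(-6,0,6) for c in(-2,0)),key=lambda r:r.fun)
           ~~~~~~~~^^^^^^^^^^^^^^^^^^^^^^^^^^^^^^^^^^^^^^^
    res = _minimize_neldermead(fun, x0, args, callback, bounds=bounds,
                               **options)
    fsim[j] = func(sim[j])
              ~~~~^^^^^^^^
    fx = function(np.copy(x), *(wrapper_args + args))
  File "fit.py", line 15, in f
    a=proj(n,fix2w(p,P[use]+D[use])).astype(np.float32); b=proj(n,fix2w(p,P[use]-D[use])).astype(np.float32)
                                                           ~~~~^^^^^^^^^^^^^^^^^^^^^^^^^^
  File "h.py", line 10, in proj
    K,p,A=cam(n); c=(np.atleast_2d(P)-p)@A; c=c@K.T; return c[:,:2]/c[:,2:]
          ~~~^^^
  File "h.py", line 6, in cam
    i=camera_info(n); return i["K"],np.array(i["xyz"]),Rq(i["attitude"]).as_matrix()
ValueError: time passes only in moves, steps and waits
```

```bash
sed -i 's/^def cam(n):/import functools\n@functools.lru_cache(None)\ndef cam(n):/' h.py; python3 fit.py
```

```text
top [567.11907914  19.85418606  -1.72037056] -29.906726837158203
scene [566.29352143  18.89170131  -2.38011582] -33.3061408996582
```

View pics/f2.png

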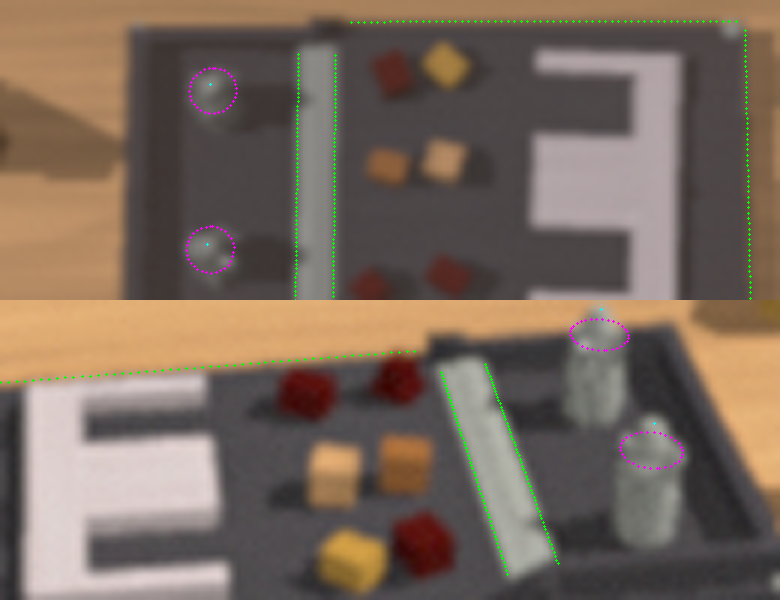

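The fit now matches the lip, edges and studs in both views to about 1 mm: fixture at (0.567, 0.0194), yaw −1.17°. Next I'll go for the brush.

```bash
cat >> h.py <<'E'
FX=[.567,.0194,-.0205]
def go(P,yaw,fx=False):
    """print shift (cm, tool axes) and turn (deg) to a tool-down pose with tool y at yaw (deg, world or fixture)"""
    if fx: P=fix2w(FX,P)[0]; yaw=yaw+np.degrees(FX[2])
    s=get_state(); A=Rq(s["orientation"]); y=np.radians(yaw)
    Y=np.array([np.cos(y),np.sin(y),0]); Z=np.array([0,0,-1.]); T=R.from_matrix(np.c_[np.cross(Y,Z),Y,Z])
    d=A.inv().apply(np.array(P)-s["tcp_pos"])*100; r=np.degrees((A.inv()*T).as_rotvec())
    n=max(np.linalg.norm(d)/4.17,np.linalg.norm(r)/7.16)
    print("t",round(s["clock"],2),"tcp",np.round(s["tcp_pos"],4),"j",np.round(np.degrees(s["joint_pos"]),1),"F",np.round(s["wrist_force"],1),"gap",round(s["finger_gap"],4))
    print("to",np.round(P,4),"shift",np.round(d,2),"turn",np.round(r,1),"rows",round(n,1))
def blob(n,l,z,near,k=.15,pm=.1):
    out=[]
    for d in silhouettes(n,l):
        m=d["pixels"].astype(np.uint8); cs=cv2.findContours(m,0,2)[0]
        if not len(cs) or d["p"]<pm: continue
        r=cv2.minAreaRect(max(cs,key=cv2.contourArea)); c=ray(n,*r[0],z)[:2]
        if np.hypot(*(c-near))<k:
            b=np.array([ray(n,*q,z)[:2] for q in cv2.boxPoints(r)]); e=[b[1]-b[0],b[2]-b[1]]
            e=max(e,key=np.linalg.norm); out.append((round(d["p"],2),np.round(c,4),"long axis deg",round(np.degrees(np.arctan2(e[1],e[0]))%180,1),"len",round(np.linalg.norm(e),3)))
    return out
E
python3 - <<'E'
from h import *
read_camera("top"); print(blob("top","brush",.062,(.6,.3)))
go([.601,.300,.16],152);
E
```

```text
[(0.79, array([0.6   , 0.2974]), 'long axis deg', np.float64(62.2), 'len', np.float64(0.094))]
t 1.35 tcp [0.1764 0.5473 0.2314] j [64.1 17.9  2.6 74.7 -0.  82. ] F [ 0.6 -0.2  0.3] gap 0.0856
to [0.601 0.3   0.16 ] shift [-48.   -10.52   7.14] turn [  0.    0.  -79.9] rows 11.9
```

Request:
{"op": "send_rows", "data": {
  "series": [-48, -10.5, 7.1, 0, 0, -80, 1, -48, -10.5, 7.1, 0, 0, -80, 1, -48, -10.5, 7.1, 0, 0, -80, 1, -48, -10.5, 7.1, 0, 0, -80, 1, -48, -10.5, 7.1, 0, 0, -80, 1, -48, -10.5, 7.1, 0, 0, -80, 1, -48, -10.5, 7.1, 0, 0, -80, 1, -48, -10.5, 7.1, 0, 0, -80, 1, -48, -10.5, 7.1, 0, 0, -80, 1, -48, -10.5, 7.1, 0, 0, -80, 1]
}}

```text
clock: 2.18
tcp_pos: [0.5154, 0.35, 0.1748]
orientation: [0.0, -0.425, 0.905, 0.0]
wrist_force: [0.1, 0.0, -0.7]
finger_gap: 0.0854
```

```bash
python3 -c "
from h import *
go([.600,.298,.030],152)"
```

```text
t 2.18 tcp [0.5154 0.35   0.1748] j [ 26.8  24.4   4.1  69.7   0.  -23.5] F [ 0.1  0.  -0.7] gap 0.0854
to [0.6   0.298 0.03 ] shift [-1.4  -9.83 14.48] turn [ -0.    0.  -11.7] rows 4.2
```

Request:
{"op": "send_rows", "data": {
  "series": [-1.4, -9.8, 4, 0, 0, -11.7, 1, -1.4, -9.8, 4, 0, 0, -11.7, 1, -1.4, -9.8, 4, 0, 0, -11.7, 1, -1.4, -9.8, 4, 0, 0, -11.7, 1, -1.4, -9.8, 4, 0, 0, -11.7, 1, -1.4, -9.8, 4, 0, 0, -11.7, 1]
}}

```text
clock: 2.68
tcp_pos: [0.5975, 0.299, 0.135]
orientation: [-0.0, -0.512, 0.859, 0.0]
wrist_force: [1.1, -0.0, -1.0]
finger_gap: 0.0854
```

```bash
python3 -c "
from h import *
go([.600,.298,.030],152)
read_camera('scene'); print(blob('scene','brush',.045,(.62,.29)))"
```

```text
t 2.68 tcp [0.5975 0.299  0.135 ] j [ 19.7  30.6   8.2  67.7   0.  -41.9] F [ 1.1 -0.  -1. ] gap 0.0854
to [0.6   0.298 0.03 ] shift [-0.04 -0.27 10.5 ] turn [ 0.  -0.  -0.4] rows 2.5
[]
```

Request:
{"op": "send_rows", "data": {
  "series": [0, -0.2, 3.5, 0, 0, 0, 1, 0, -0.2, 7, 0, 0, 0, 1, 0, -0.2, 10.5, 0, 0, 0, 1, 0, -0.2, 10.5, 0, 0, 0, 1, 0, -0.2, 10.5, 0, 0, 0, 0, 0, -0.2, 10.5, 0, 0, 0, 0, 0, -0.2, 10.5, 0, 0, 0, 0, 0, -0.2, 10.5, 0, 0, 0, 0, 0, -0.2, 10.5, 0, 0, 0, 0, 0, -0.2, 10.5, 0, 0, 0, 0],
  "newtons": 50
}}

```text
clock: 3.62
tcp_pos: [0.6012, 0.2984, 0.0323]
orientation: [0.002, -0.512, 0.859, -0.0]
wrist_force: [-0.0, -0.5, 5.6]
finger_gap: 0.0229
```

```bash
python3 -c "
from h import *
go([.600,.298,.130],152)"
```

```text
t 3.62 tcp [0.6012 0.2984 0.0323] j [ 19.5  34.8   0.3  55.3   0.  -42.1] F [-0.  -0.5  5.6] gap 0.0229
to [0.6   0.298 0.13 ] shift [ 0.06  0.06 -9.77] turn [-0.1  0.2 -0.4] rows 2.3
```

Request:
{"op": "send_rows", "data": {
  "series": [0, 0, -4, 0, 0, 0, 0, 0, 0, -8, 0, 0, 0, 0, 0, 0, -11, 0, 0, 0, 0, 0, 0, -11, 0, 0, 0, 0, 0, 0, -11, 0, 0, 0, 0],
  "newtons": 80
}}

```text
clock: 4.03
tcp_pos: [0.6015, 0.2984, 0.1431]
orientation: [0.003, -0.512, 0.859, -0.001]
wrist_force: [0.3, 0.8, -2.5]
finger_gap: 0.0228
```

```bash
python3 -c "
from h import *
go([.120,.012,.14],180,True)"
```

```text
t 4.03 tcp [0.6015 0.2984 0.1431] j [ 19.5  30.4   9.1  68.4   0.  -42.1] F [ 0.3  0.8 -2.5] gap 0.0228
to [0.6872 0.0289 0.14  ] shift [ 19.64 -20.34   0.3 ] turn [ -0.3   0.2 -27.2] rows 6.8
```

Request:
{"op": "send_rows", "data": {
  "series": [19.6, -20.3, 0.3, 0, 0, -27.2, 0, 19.6, -20.3, 0.3, 0, 0, -27.2, 0, 19.6, -20.3, 0.3, 0, 0, -27.2, 0, 19.6, -20.3, 0.3, 0, 0, -27.2, 0, 19.6, -20.3, 0.3, 0, 0, -27.2, 0, 19.6, -20.3, 0.3, 0, 0, -27.2, 0, 19.6, -20.3, 0.3, 0, 0, -27.2, 0, 19.6, -20.3, 0.3, 0, 0, -27.2, 0, 19.6, -20.3, 0.3, 0, 0, -27.2, 0]
}}

```text
clock: 4.78
tcp_pos: [0.6845, 0.0263, 0.1343]
orientation: [-0.001, -0.698, 0.716, 0.001]
wrist_force: [-0.4, 0.7, -1.4]
finger_gap: 0.023
```

Run:
```python
from h import *
go([.120,.012,.052],180,True)
s=get_state()
for n in("top","scene"):
    im=read_camera(n)
    # overlay expected bristle outline (bottom) and block corners if brush is centred on tool
    A=Rq(s["orientation"]).as_matrix(); 
    def W(P): return s["tcp_pos"]+(np.array(P)@A.T)
    pts=[(a,b,.0323-c) for c in(.026,.062) for a,b in((.046,.012),(-.046,.012),(-.046,-.012),(.046,-.012))]
    q=proj(n,W(pts)); c=q.mean(0).astype(int); x0,y0=c[0]-45,c[1]-35; sc=8 if n=="scene" else 8
    big=cv2.resize(im[y0:y0+70,x0:x0+90],None,fx=sc,fy=sc,interpolation=cv2.INTER_CUBIC)[:300 if 0 else 560]
    for a in q: cv2.circle(big,tuple(int(t) for t in (a+.5-[x0,y0])*sc),3,(0,255,0),-1)
    cv2.imwrite(f"pics/b_{n}.png",big)
a,b=[cv2.resize(cv2.imread(f"pics/b_{n}.png"),None,fx=.55,fy=.55) for n in("top","scene")]
cv2.imwrite("pics/b.png",np.hstack([a,b]))
```

```text
t 4.78 tcp [0.6845 0.0263 0.1343] j [ -4.5  32.6  11.7  69.2   0.  -93.1] F [-0.4  0.7 -1.4] gap 0.023
to [0.6872 0.0289 0.052 ] shift [-0.27 -0.3   8.23] turn [ 0.2  0.  -0.2] rows 2.0
```

View pics/b.png

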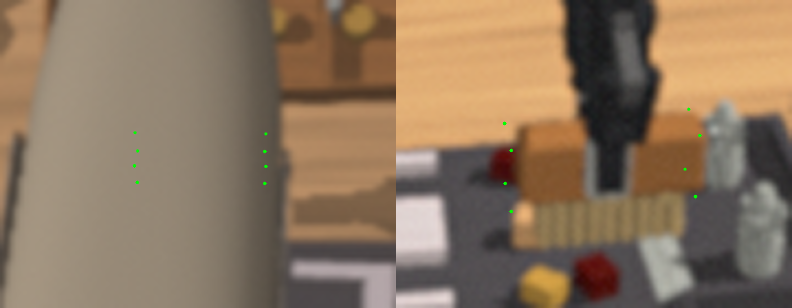

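The scene view shows the brush held level over the far edge, and the arm hides it from the top camera. The pose was still settling when the picture was taken.

Request:
{"op": "send_rows", "data": {
  "series": [0, 0, 4, 0, 0, 0, 0, 0, 0, 6, 0, 0, 0, 0, 0, 0, 6, 0, 0, 0, 0, 0, 0, 6, 0, 0, 0, 0, 0, 0, 6, 0, 0, 0, 0]
}}

```text
clock: 5.3
tcp_pos: [0.6856, 0.0302, 0.0781]
orientation: [0.0, -0.701, 0.714, -0.0]
wrist_force: [1.3, -0.9, -0.3]
finger_gap: 0.0228
```

Run:
```python
from h import *
go([.115,.012,.052],180,True)
```

```text
t 5.3 tcp [0.6856 0.0302 0.0781] j [ -4.2  34.4   6.6  62.1   0.  -93.1] F [ 1.3 -0.9 -0.3] gap 0.0228
to [0.6822 0.029  0.052 ] shift [0.12 0.34 2.6 ] turn [-0.1  0.   0.1] rows 0.6
```

Request:
{"op": "send_rows", "data": {
  "series": [0, 0, 1.2, 0, 0, 0, 0, 0, 0, 2.45, 0, 0, 0, 0, 0, 0, 2.45, 0, 0, 0, 0, 0, 0, 2.45, 0, 0, 0, 0, 0, 0, 2.45, 0, 0, 0, 0]
}}

```text
clock: 5.72
tcp_pos: [0.6859, 0.029, 0.0533]
orientation: [0.001, -0.7, 0.714, -0.0]
wrist_force: [-0.4, 0.1, -1.9]
finger_gap: 0.0226
```

Run:
```python
from h import *
go([-.125,.012,.0533],180,True)
```

```text
t 5.72 tcp [0.6859 0.029  0.0533] j [ -4.3  35.5   4.7  59.2   0.  -93.1] F [-0.4  0.1 -1.9] gap 0.0226
to [0.4423 0.034  0.0533] shift [-1.000e-02  2.436e+01 -3.000e-02] turn [-0.1  0.   0. ] rows 5.8
```

Request:
{"op": "send_rows", "data": {
  "series": [0, 1, 0, 0, 0, 0, 0, 0, 2.2, 0, 0, 0, 0, 0, 0, 3.4, 0, 0, 0, 0, 0, 0, 4.6, 0, 0, 0, 0, 0, 0, 5.8, 0, 0, 0, 0, 0, 0, 7, 0, 0, 0, 0, 0, 0, 8.2, 0, 0, 0, 0, 0, 0, 9.4, 0, 0, 0, 0, 0, 0, 10.6, 0, 0, 0, 0, 0, 0, 11.8, 0, 0, 0, 0, 0]
}}

```text
clock: 6.55
tcp_pos: [0.5735, 0.0309, 0.0573]
orientation: [0.005, -0.7, 0.714, -0.005]
wrist_force: [5.4, 0.1, 8.7]
finger_gap: 0.0227
```

Run:
```python
from h import *
go([-.125,.012,.0533],180,True)
im=read_camera("scene"); cv2.imwrite("pics/s1.png",cv2.resize(im[130:280,150:350],None,fx=3.5,fy=3.5,interpolation=2))
```

```text
t 6.55 tcp [0.5735 0.0309 0.0573] j [ -5.   23.5 -14.9  50.8   0.1 -93.8] F [5.4 0.1 8.7] gap 0.0227
to [0.4423 0.034  0.0533] shift [-0.03 13.13  0.21] turn [-0.8  0.  -0. ] rows 3.1
```

View pics/s1.png

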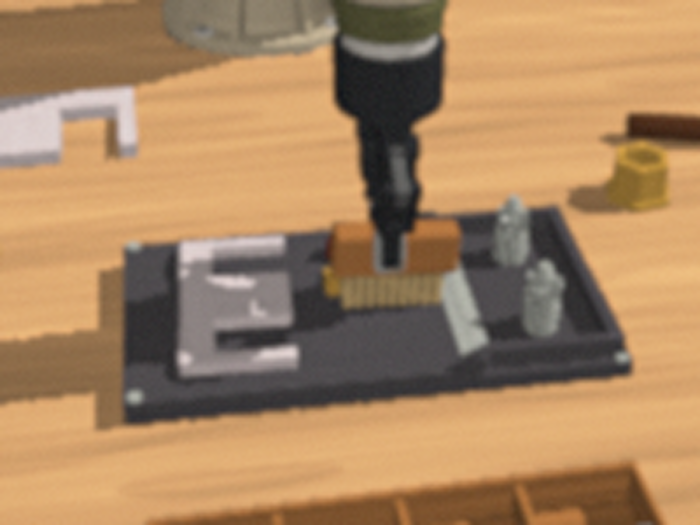

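The brush is mid-bed with the scrap ahead of it. The brass piece shows at its left end (330, 280), so I'll keep sweeping.

Request:
{"op": "send_rows", "data": {
  "series": [0, 1, 0, 0, 0, 0, 0, 0, 2.2, 0, 0, 0, 0, 0, 0, 3.4, 0, 0, 0, 0, 0, 0, 4.6, 0, 0, 0, 0, 0, 0, 5.8, 0, 0, 0, 0, 0, 0, 7, 0, 0, 0, 0, 0, 0, 8.2, 0, 0, 0, 0, 0, 0, 9.4, 0, 0, 0, 0, 0, 0, 10.6, 0, 0, 0, 0, 0, 0, 11.8, 0, 0, 0, 0, 0]
}}

```text
clock: 7.43
tcp_pos: [0.4589, 0.0309, 0.0576]
orientation: [0.005, -0.699, 0.715, -0.009]
wrist_force: [5.1, -8.7, 9.9]
finger_gap: 0.0225
```

Run:
```python
from h import *
go([-.125,.012,.0533],180,True)
im=read_camera("scene"); cv2.imwrite("pics/s2.png",cv2.resize(im[120:270,150:350],None,fx=3.5,fy=3.5,interpolation=2))
```

```text
t 7.43 tcp [0.4589 0.0309 0.0576] j [ -6.   12.2 -31.4  45.3  -0.2 -94.7] F [ 5.1 -8.7  9.9] gap 0.0225
to [0.4423 0.034  0.0533] shift [-0.27  1.67  0.39] turn [-1.1 -0.3 -0.1] rows 0.4
```

View pics/s2.png

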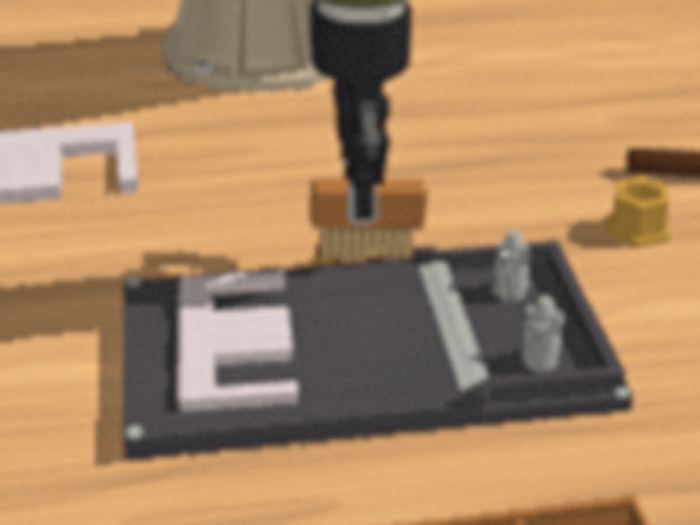

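The bed looks clear, and the brush is at the near edge (365, 245). I'll move a bit farther and lift.

Request:
{"op": "send_rows", "data": {
  "series": [0, 1, 0, 0, 0, 0, 0, 0, 2, 0, 0, 0, 0, 0, 0, 3, 0, 0, 0, 0, 0, 0, 3, 0, 0, 0, 0, 0, 0, 3, -3, 0, 0, 0, 0, 0, 3, -7, 0, 0, 0, 0, 0, 3, -11, 0, 0, 0, 0, 0, 3, -11, 0, 0, 0, 0]
}}

```text
clock: 8.15
tcp_pos: [0.4237, 0.0341, 0.17]
orientation: [0.004, -0.7, 0.714, -0.005]
wrist_force: [2.3, 1.0, -1.5]
finger_gap: 0.0227
```

Run:
```python
from h import *
go([.600,.31,.15],152)
im=read_camera("top"); cv2.imwrite("pics/s3.png",cv2.resize(im[130:250,100:370],None,fx=2.9,fy=2.9,interpolation=2))
```

```text
t 8.15 tcp [0.4237 0.0341 0.17  ] j [ -6.3   2.6 -25.   61.7   0.  -95.1] F [ 2.3  1.  -1.5] gap 0.0227
to [0.6  0.31 0.15] shift [-27.94 -17.06   2.19] turn [-0.7  0.1 26.9] rows 7.9
```

View pics/s3.png

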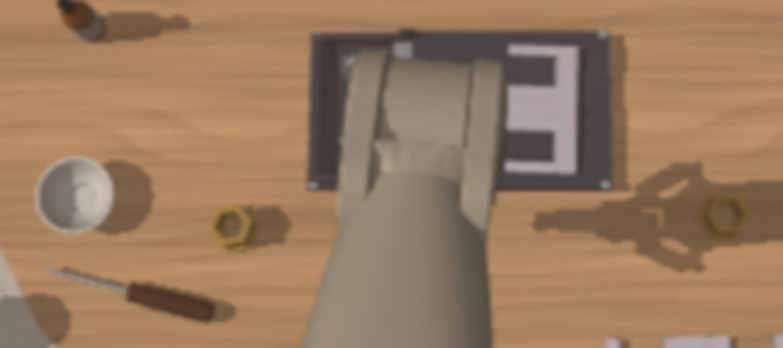

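Request:
{"op": "send_rows", "data": {
  "series": [-28, -17, 2.2, 0, 0, 27, 0, -28, -17, 2.2, 0, 0, 27, 0, -28, -17, 2.2, 0, 0, 27, 0, -28, -17, 2.2, 0, 0, 27, 0, -28, -17, 2.2, 0, 0, 27, 0, -28, -17, 2.2, 0, 0, 27, 0, -28, -17, 2.2, 0, 0, 27, 0, -28, -17, 2.2, 0, 0, 27, 0, -28, -17, 2.2, 0, 0, 27, 0, -28, -17, 2.2, 0, 0, 27, 0]
}}

```text
clock: 9.03
tcp_pos: [0.5949, 0.3132, 0.1375]
orientation: [-0.001, -0.515, 0.857, 0.001]
wrist_force: [0.4, -0.5, -2.2]
finger_gap: 0.0228
```

Run:
```python
from h import *
go([.600,.31,.034],152)
im=read_camera("top"); cv2.imwrite("pics/s4.png",cv2.resize(im[130:250,140:350],None,fx=3.5,fy=3.5,interpolation=2))
```

```text
t 9.03 tcp [0.5949 0.3132 0.1375] j [ 20.9  31.1   9.4  68.5   0.  -41.1] F [ 0.4 -0.5 -2.2] gap 0.0228
to [0.6   0.31  0.034] shift [ 0.03 -0.62 10.35] turn [ 0.1 -0.1  0. ] rows 2.5
```

View pics/s4.png

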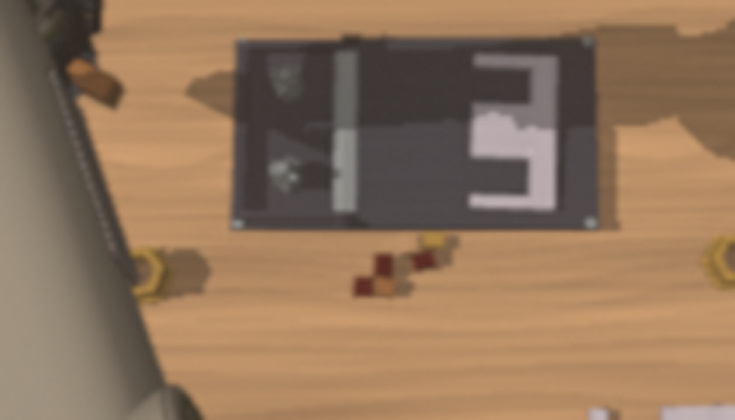

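Red pieces are at (384, 265), (425, 260) and (364, 287), brown at (385, 287) and brass at (432, 240), all on the bench. I can't see the pale cube yet, so I'll check for it.

Run:
```python
from h import *
im=read_camera("top"); a=cv2.resize(im[192:222,225:295],None,fx=11,fy=11,interpolation=2)
im=read_camera("scene"); b=cv2.resize(im[140:175,190:280],None,fx=8.555,fy=7.5,interpolation=2)
b=cv2.resize(b,(a.shape[1],250)); cv2.imwrite("pics/s5.png",np.vstack([a,b]))
for n,z in(("top",.016),("scene",.012)):
    for d in silhouettes(n,"scrap2"): 
        x,y,w,h=d["box"]; print(n,round(d["p"],2),d["box"],np.round(ray(n,x+w/2,y+h/2,z),3))
```

```text
top 0.7 [203.6, 138.9, 103.8, 56.4] [0.568 0.025 0.016]
top 0.29 [177.8, 200.5, 10.5, 16.4] [0.43  0.27  0.016]
scene 0.43 [254.8, 185.2, 7.4, 9.1] [0.44  0.052 0.012]
```

View pics/s5.png

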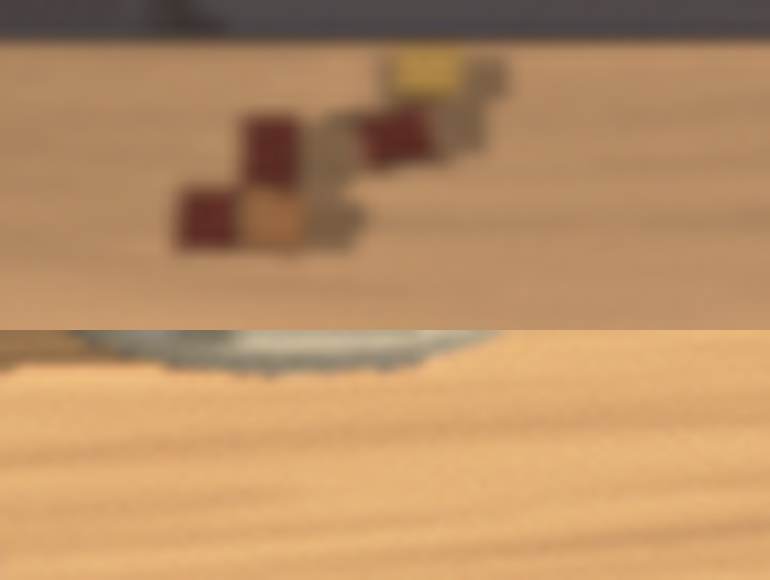

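The pale cube isn't in that crop, so I'll view the wider scene.

Run:
```python
from h import *
im=read_camera("scene"); cv2.imwrite("pics/s6.png",cv2.resize(im[120:270,140:380],None,fx=3.33,fy=3.33,interpolation=2))
```

```text
(no output)
```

View pics/s6.png

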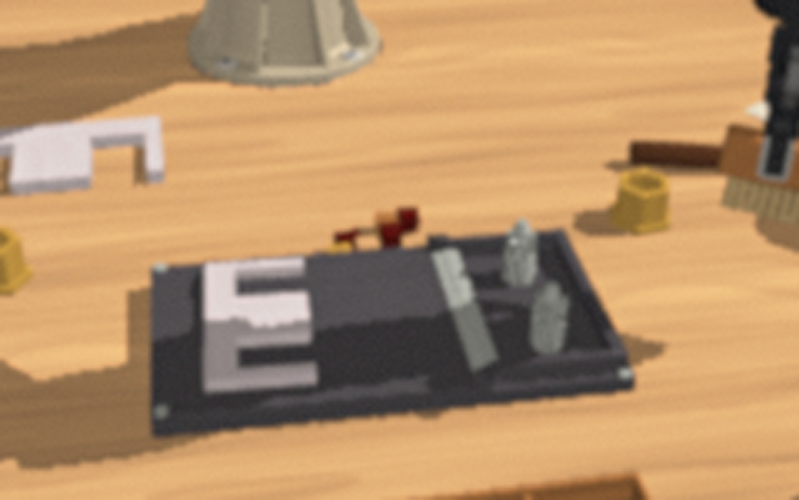

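The bed is clear in both views, but the pale cube still isn't accounted for. I'll check two suspect spots: the far wall near (430, 413), and the brush itself.

Run:
```python
from h import *
s=read_camera("scene"); t=read_camera("top")
def c(im,x,y,w,h,W,H): 
    o=im[y:y+h,x:x+w].astype(np.float32); o=np.clip((o-o.min())*255/(np.percentile(o,99.5)-o.min()),0,255).astype(np.uint8); return cv2.resize(o,(W,H),interpolation=2)
a=np.hstack([c(s,240,228,60,32,390,208),c(s,342,130,60,60,390,390)[:208] if 0 else c(s,340,140,75,40,390,208)])
b=np.hstack([c(t,195,118,130,32,780,192)])
d=np.hstack([c(s,220,175,60,30,390,195),c(t,225,190,60,30,390,195)])
cv2.imwrite("pics/s7.png",np.vstack([a,b,d]))
print(ray("scene",269,244,.009))
```

```text
[0.67548137 0.03405729 0.009     ]
```

View pics/s7.png

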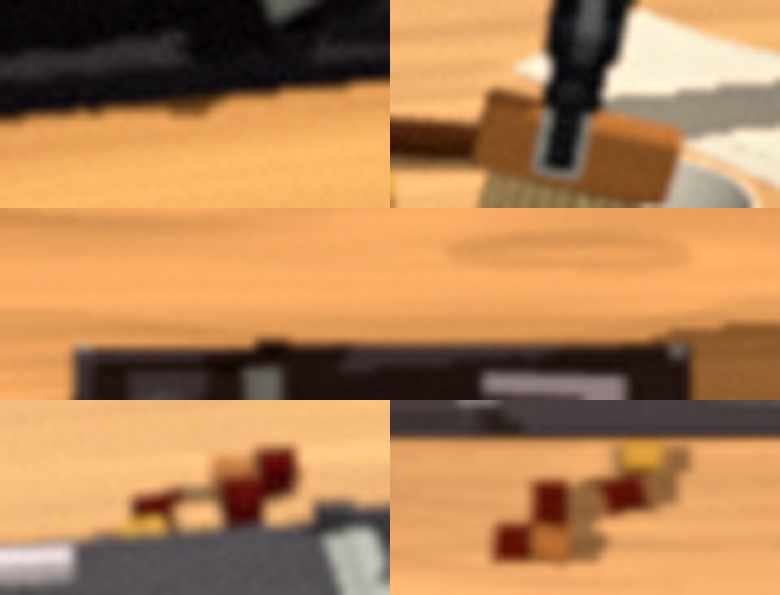

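The bottom-left crop shows the pale cube at (200, 517), standing among the red pieces on the bench. All six pieces are down. Now I'll set the brush back.

Request:
{"op": "send_rows", "data": {
  "series": [0, -0.5, 3.5, 0, 0, 0, 0, 0, -0.5, 7, 0, 0, 0, 0, 0, -0.5, 9.5, 0, 0, 0, 0, 0, -0.5, 10.2, 0, 0, 0, 0, 0, -0.5, 10.2, 0, 0, 0, 0, 0, -0.5, 10.2, 0, 0, 0, 0]
}}

```text
clock: 9.93
tcp_pos: [0.5995, 0.308, 0.0392]
orientation: [0.0, -0.514, 0.858, 0.0]
wrist_force: [0.1, 0.7, -0.2]
finger_gap: 0.0227
```

Run:
```python
from h import *
go([.600,.31,.0325],152)
```

```text
t 9.93 tcp [0.5995 0.308  0.0392] j [ 20.4  34.9   1.5  56.6   0.  -41.4] F [ 0.1  0.7 -0.2] gap 0.0227
to [0.6    0.31   0.0325] shift [-0.2   0.05  0.67] turn [-0.   0.  -0.2] rows 0.2
```

Request:
{"op": "send_rows", "data": {
  "series": [0, 0, 0.3, 0, 0, 0, 0, 0, 0, 0.6, 0, 0, 0, 0, 0, 0, 0.7, 0, 0, 0, 0, 0, 0, 0.7, 0, 0, 0, 0.5, 0, 0, 0.7, 0, 0, 0, 0.7, 0, 0, 0.7, 0, 0, 0, 0.8, 0, 0, 0.7, 0, 0, 0, 0.8, 0, 0, 0.7, 0, 0, 0, 0.8]
}}

```text
clock: 10.6
tcp_pos: [0.5993, 0.3085, 0.0311]
orientation: [-0.0, -0.514, 0.858, 0.0]
wrist_force: [0.2, 0.5, 0.1]
finger_gap: 0.0682
```

Request:
{"op": "send_rows", "data": {
  "series": [0, 0, -4, 0, 0, 0, 0.8, 0, 0, -8, 0, 0, 0, 0.9, 0, 0, -12, 0, 0, 0, 1, 0, 0, -15, 0, 0, 0, 1, 0, 0, -15, 0, 0, 0, 1, 0, 0, -15, 0, 0, 0, 1]
}}

```text
clock: 11.1
tcp_pos: [0.6009, 0.3091, 0.1841]
orientation: [0.003, -0.514, 0.858, -0.0]
wrist_force: [0.6, -0.1, 0.8]
finger_gap: 0.0853
```

Run:
```python
from h import *
go([0,-.20,.16],180,True)
im=read_camera("scene"); print(silhouettes("scene","brush")[0]["box"])
```

```text
t 11.1 tcp [0.6009 0.3091 0.1841] j [ 20.4  30.   14.3  74.    0.  -41.4] F [ 0.6 -0.1  0.8] gap 0.0853
to [ 0.5629 -0.1806  0.16  ] shift [ 44.97 -19.75   2.29] turn [ -0.2   0.2 -27. ] rows 11.8
[348.1, 195.1, 38.1, 25.1]
```

Request:
{"op": "send_rows", "data": {
  "series": [45, -19.7, 2.3, 0, 0, -27, 1, 45, -19.7, 2.3, 0, 0, -27, 1, 45, -19.7, 2.3, 0, 0, -27, 1, 45, -19.7, 2.3, 0, 0, -27, 1, 45, -19.7, 2.3, 0, 0, -27, 1, 45, -19.7, 2.3, 0, 0, -27, 1, 45, -19.7, 2.3, 0, 0, -27, 1, 45, -19.7, 2.3, 0, 0, -27, 1, 45, -19.7, 2.3, 0, 0, -27, 1, 45, -19.7, 2.3, 0, 0, -27, 1]
}}

```text
clock: 12.03
tcp_pos: [0.5648, -0.1059, 0.1596]
orientation: [-0.001, -0.7, 0.714, 0.002]
wrist_force: [0.7, 0.5, 1.1]
finger_gap: 0.0855
```

Request:
{"op": "send_rows", "data": {
  "series": [4.5, -2, 0, 0, 0, 0, 1, 4.5, -2, 0, 0, 0, 0, 1, 4.5, -2, 0, 0, 0, 0, 1, 4.5, -2, 0, 0, 0, 0, 1, 4.5, -2, 0, 0, 0, 0, 1]
}}

```text
clock: 12.45
tcp_pos: [0.5848, -0.1484, 0.1606]
orientation: [-0.0, -0.7, 0.714, 0.002]
wrist_force: [-0.7, -0.3, -0.5]
finger_gap: 0.0852
```

Run:
```python
from h import *
go([0,-.175,.012],180,True)
```

```text
t 12.45 tcp [ 0.5848 -0.1484  0.1606] j [ -21.9   22.8   -0.3   67.     0.  -110.8] F [-0.7 -0.3 -0.5] gap 0.0852
to [ 0.5634 -0.1556  0.012 ] shift [ 0.78  2.08 14.87] turn [0.2 0.1 0.1] rows 3.6
```

Request:
{"op": "send_rows", "data": {
  "series": [0.8, 2.1, 4, 0, 0, 0, 1, 0.8, 2.1, 8, 0, 0, 0, 1, 0.8, 2.1, 12, 0, 0, 0, 1, 0.8, 2.1, 13.5, 0, 0, 0, 1, 0.8, 2.1, 14.5, 0, 0, 0, 1, 0.8, 2.1, 14.8, 0, 0, 0, 1, 0.8, 2.1, 14.8, 0, 0, 0, 1]
}}

```text
clock: 13.03
tcp_pos: [0.5649, -0.1563, 0.0141]
orientation: [0.0, -0.701, 0.714, 0.0]
wrist_force: [-0.1, 0.2, -0.2]
finger_gap: 0.0851
```

Run:
```python
from h import *
go([0,.068,.012],180,True)
```

```text
t 13.03 tcp [ 0.5649 -0.1563  0.0141] j [ -23.3   27.8  -14.9   47.3    0.  -112.3] F [-0.1  0.2 -0.2] gap 0.0851
to [0.5684 0.0874 0.012 ] shift [-24.37   0.1    0.21] turn [0.  0.  0.1] rows 5.8
```

Request:
{"op": "send_rows", "data": {
  "series": [-1.2, 0.1, 0.1, 0, 0, 0, 1, -2.4, 0.1, 0.1, 0, 0, 0, 1, -3.6, 0.1, 0.1, 0, 0, 0, 1, -4.8, 0.1, 0.1, 0, 0, 0, 1, -6, 0.1, 0.1, 0, 0, 0, 1, -7.2, 0.1, 0.1, 0, 0, 0, 1, -8.4, 0.1, 0.1, 0, 0, 0, 1, -9.6, 0.1, 0.1, 0, 0, 0, 1, -10.8, 0.1, 0.1, 0, 0, 0, 1, -12, 0.1, 0.1, 0, 0, 0, 1]
}}

```text
clock: 13.87
tcp_pos: [0.5674, -0.037, 0.0144]
orientation: [0.0, -0.7, 0.714, -0.002]
wrist_force: [-0.5, -4.9, 6.2]
finger_gap: 0.0855
```

Run:
```python
from h import *
go([0,.066,.0125],180,True)
im=read_camera("scene"); cv2.imwrite("pics/p1.png",cv2.resize(im[150:250,170:340],None,fx=4,fy=4,interpolation=2))
```

```text
t 13.87 tcp [ 0.5674 -0.037   0.0144] j [-1.180e+01  2.610e+01 -1.780e+01  4.590e+01 -1.000e-01 -1.006e+02] F [-0.5 -4.9  6.2] gap 0.0855
to [0.5684 0.0854 0.0125] shift [-12.24   0.15   0.17] turn [-0.2 -0.1  0. ] rows 2.9
```

View pics/p1.png

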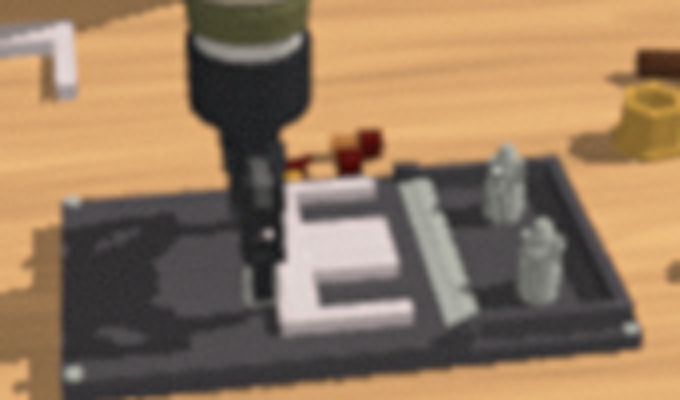

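The plate is moving square, with its front just at the ramp (410, 250). I'll go on over the lip.

Request:
{"op": "send_rows", "data": {
  "series": [-1, 0.1, 0, 0, 0, 0, 1, -2, 0.1, 0, 0, 0, 0, 1, -3, 0.1, 0, 0, 0, 0, 1, -4, 0.1, 0, 0, 0, 0, 1, -5, 0.1, 0, 0, 0, 0, 1, -6, 0.1, 0, 0, 0, 0, 1, -7, 0.1, 0, 0, 0, 0, 1, -8, 0.1, 0, 0, 0, 0, 1, -9, 0.1, 0, 0, 0, 0, 1, -10, 0.1, 0, 0, 0, 0, 1]
}}

```text
clock: 14.75
tcp_pos: [0.5679, 0.0625, 0.0143]
orientation: [-0.0, -0.7, 0.714, -0.002]
wrist_force: [-0.5, -12.2, 15.3]
finger_gap: 0.0852
```

Run:
```python
from h import *
go([0,.066,.0125],180,True)
im=read_camera("scene"); cv2.imwrite("pics/p2.png",cv2.resize(im[150:250,190:340],None,fx=4,fy=4,interpolation=2))
```

```text
t 14.75 tcp [0.5679 0.0625 0.0143] j [ -1.7  26.4 -17.3  46.2  -0.2 -90.5] F [ -0.5 -12.2  15.3] gap 0.0852
to [0.5684 0.0854 0.0125] shift [-2.29  0.01  0.17] turn [-0.1 -0.2 -0. ] rows 0.6
```

Request:
{"op": "send_rows", "data": {
  "series": [-0.6, 0, 0, 0, 0, 0, 1, -1.2, 0, 0, 0, 0, 0, 1, -1.8, 0, 0, 0, 0, 0, 1, -2.3, 0, 0, 0, 0, 0, 1, -2.3, 0, 0, 0, 0, 0, 1, -2.3, 0, 0, 0, 0, 0, 1]
}}

```text
clock: 15.3
tcp_pos: [0.5674, 0.0868, 0.0136]
orientation: [0.001, -0.7, 0.714, 0.0]
wrist_force: [-0.4, 0.0, 0.2]
finger_gap: 0.0858
```

Run:
```python
from h import *
go([0,.066,.0125],180,True)
im=read_camera("scene"); cv2.imwrite("pics/p2.png",cv2.resize(im[150:250,190:340],None,fx=5,fy=5,interpolation=2))
```

```text
t 15.3 tcp [0.5674 0.0868 0.0136] j [  0.7  26.7 -16.9  46.4   0.1 -88.2] F [-0.4  0.   0.2] gap 0.0858
to [0.5684 0.0854 0.0125] shift [ 0.14 -0.1   0.11] turn [-0.   0.1  0.1] rows 0.0
```

View pics/p2.png

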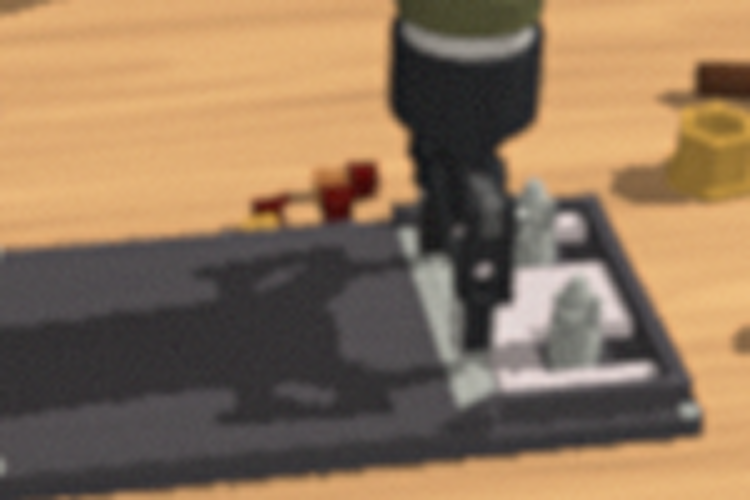

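The plate has dropped into the pocket round both studs (the bars show flat at (560, 300), and the push force fell to zero). I'll back off and find the nuts.

Request:
{"op": "send_rows", "data": {
  "series": [1, 0, 0, 0, 0, 0, 1, 1.5, 0, -2, 0, 0, 0, 1, 1.5, 0, -6, 0, 0, 0, 1, 1.5, 0, -10, 0, 0, 0, 1, 1.5, 0, -14, 0, 0, 0, 1, 1.5, 0, -14, 0, 0, 0, 1]
}}

```text
clock: 15.85
tcp_pos: [0.5714, 0.0701, 0.1608]
orientation: [0.004, -0.7, 0.714, -0.004]
wrist_force: [1.6, -0.6, 0.5]
finger_gap: 0.0851
```

Run:
```python
from h import *
im=read_camera("top"); hsv=cv2.cvtColor(im,cv2.COLOR_BGR2HSV); print(im[204,180],hsv[196:214:3,170:190:3,1].tolist()[2])
for near in((.43,.27),(.43,-.28)):
    for n,z in(("top",.02),("scene",.019)):
        for d in silhouettes(n,"nut1"):
            m=d["pixels"]; 
            if not m.any(): continue
            v,u=np.nonzero(m); c=ray(n,u.mean(),v.mean(),z)[:2]
            x,y,w,h=d["box"]; c2=ray(n,x+w/2-.5,y+h/2-.5,z)[:2]
            if np.hypot(*(c2-near))<.08: print(n,round(d["p"],2),"centroid",np.round(c,4),"box",np.round(c2,4),d["box"])
    if near[1]>0: read_camera("scene")
go([.432,.268,.12],113-20)
```

```text
[ 53  82 104] [113, 120, 145, 149, 148, 107, 57]
top 0.42 centroid [0.432  0.2859] box [0.4323 0.2865] [173.2, 198.6, 10.7, 19.5]
scene 0.68 centroid [0.4369 0.2774] box [0.4337 0.2788] [324.4, 169.9, 16.8, 21.4]
top 0.61 centroid [ 0.4342 -0.2823] box [ 0.4272 -0.2805] [340.2, 199.6, 16.3, 15.1]
scene 0.6 centroid [ 0.4391 -0.29  ] box [ 0.441  -0.2875] [125.4, 189.7, 25.9, 18.7]
t 16.15 tcp [0.5658 0.0704 0.1509] j [ -1.   19.6  -6.5  64.2   0.  -89.8] F [-0.1  0.6 -0.5] gap 0.0852
to [0.432 0.268 0.12 ] shift [-19.48  13.77   3.14] turn [ 0.2 -0.2 85.8] rows 12.0
```

Request:
{"op": "send_rows", "data": {
  "series": [-20.6, 13.5, 3, 0, 0, 86, 1, -20.6, 13.5, 3, 0, 0, 86, 1, -20.6, 13.5, 3, 0, 0, 86, 1, -20.6, 13.5, 3, 0, 0, 86, 1, -20.6, 13.5, 3, 0, 0, 86, 1, -20.6, 13.5, 3, 0, 0, 86, 1, -20.6, 13.5, 3, 0, 0, 86, 1, -20.6, 13.5, 3, 0, 0, 86, 1, -20.6, 13.5, 3, 0, 0, 86, 1, -20.6, 13.5, 3, 0, 0, 86, 1]
}}

```text
clock: 16.98
tcp_pos: [0.4348, 0.2793, 0.1212]
orientation: [-0.002, -0.173, 0.985, -0.0]
wrist_force: [0.7, -0.1, -0.5]
finger_gap: 0.0851
```

Run:
```python
from h import *
go([.434,.279,.07],93)
```

```text
t 16.98 tcp [0.4348 0.2793 0.1212] j [ 23.8  15.2 -17.   57.9   0.    3.9] F [ 0.7 -0.1 -0.5] gap 0.0851
to [0.434 0.279 0.07 ] shift [ 0.07 -0.    5.12] turn [-0.  -0.2 16.9] rows 2.4
```

Request:
{"op": "send_rows", "data": {
  "series": [0, 0, 4, 0, 0, 6, 1, 0, 0, 8, 0, 0, 12, 1, 0, 0, 10, 0, 0, 17, 1, 0, 0, 11.1, 0, 0, 17, 1, 0, 0, 11.1, 0, 0, 17, 0, 0, 0, 11.1, 0, 0, 17, 0, 0, 0, 11.1, 0, 0, 17, 0, 0, 0, 11.1, 0, 0, 17, 0, 0, 0, 11.1, 0, 0, 17, 0, 0, 0, 11.1, 0, 0, 17, 0],
  "newtons": 30
}}

```text
clock: 17.82
tcp_pos: [0.437, 0.2794, 0.0127]
orientation: [0.001, -0.028, 1.0, 0.0]
wrist_force: [0.2, -0.2, -0.9]
finger_gap: 0.0489
```

Run:
```python
from h import *
go([.434,.279,.01],93)
```

```text
t 17.82 tcp [0.437  0.2794 0.0127] j [ 23.7  21.7 -25.3  42.9  -0.   20.5] F [ 0.2 -0.2 -0.9] gap 0.0489
to [0.434 0.279 0.01 ] shift [ 0.3  -0.03  0.27] turn [0.  0.1 0.2] rows 0.1
```

Request:
{"op": "send_rows", "data": {
  "series": [0, 0, 0.2, 0, 0, 0, 0, 0, 0, 0.2, 0, 0, 0, 0, 0, 0, 0.2, 0, 0, 0, 0, 0, 0, 0.2, 0, 0, 0, 0],
  "newtons": 60
}}

```text
clock: 18.15
tcp_pos: [0.4371, 0.2795, 0.0128]
orientation: [0.001, -0.028, 1.0, 0.0]
wrist_force: [-5.5, -2.5, 18.0]
finger_gap: 0.048
```

The gap of 48 mm means the jaws are about 12° off the flats. I'll reopen, turn and close again.

Request:
{"op": "send_rows", "data": {
  "series": [0, 0, -0.3, 0, 0, 0, 0.75, 0, 0, -0.3, 0, 0, 0, 0.75, 0, 0, -0.3, 0, 0, 7, 0.75, 0, 0, -0.3, 0, 0, 12, 0.75, 0, 0, -0.3, 0, 0, 12, 0, 0, 0, -0.3, 0, 0, 12, 0, 0, 0, -0.3, 0, 0, 12, 0, 0, 0, -0.3, 0, 0, 12, 0, 0, 0, -0.3, 0, 0, 12, 0],
  "newtons": 30
}}

```text
clock: 18.9
tcp_pos: [0.4368, 0.2793, 0.0133]
orientation: [0.0, 0.076, 0.997, 0.0]
wrist_force: [-1.2, -2.0, 4.6]
finger_gap: 0.046
```

Request:
{"op": "send_rows", "data": {
  "series": [0, 0, 0, 0, 0, 0, 0.7, 0, 0, 0, 0, 0, 0, 0.7, 0, 0, 0, 0, 0, 6, 0.7, 0, 0, 0, 0, 0, 6, 0, 0, 0, 0, 0, 0, 6, 0, 0, 0, 0, 0, 0, 6, 0, 0, 0, 0, 0, 0, 6, 0, 0, 0, 0, 0, 0, 6, 0],
  "newtons": 30
}}

```text
clock: 19.57
tcp_pos: [0.4364, 0.2792, 0.0129]
orientation: [-0.0, 0.128, 0.992, -0.0]
wrist_force: [-0.5, -0.7, 1.7]
finger_gap: 0.0441
```

Run:
```python
from h import *
go([.434,.279,.01],75)
```

```text
t 19.57 tcp [0.4364 0.2792 0.0129] j [ 23.7  21.7 -25.2  43.1   0.   38.5] F [-0.5 -0.7  1.7] gap 0.0441
to [0.434 0.279 0.01 ] shift [ 0.23 -0.08  0.29] turn [-0.  -0.   0.3] rows 0.1
```

Request:
{"op": "send_rows", "data": {
  "series": [0, 0, 0, 0, 0, 0, 0.8, 0, 0, 0, 0, 0, 0, 0.8, 0, 0, 0, 0, 0, 7, 0.8, 0, 0, 0, 0, 0, 14, 0.8, 0, 0, 0, 0, 0, 21, 0.8, 0, 0, 0, 0, 0, 28, 0.8, 0, 0, 0, 0, 0, 35, 0.8, 0, 0, 0, 0, 0, 42, 0.8, 0, 0, 0, 0, 0, 49, 0.8, 0, 0, 0, 0, 0, 56, 0.8]
}}

```text
clock: 20.4
tcp_pos: [0.4365, 0.2793, 0.0129]
orientation: [-0.0, 0.582, 0.813, 0.0]
wrist_force: [1.2, 0.2, 0.8]
finger_gap: 0.0685
```

Request:
{"op": "send_rows", "data": {
  "series": [0, 0, 0, 0, 0, 4, 0.8, 0, 0, 0, 0, 0, 4, 0, 0, 0, 0, 0, 0, 4, 0, 0, 0, 0, 0, 0, 4, 0, 0, 0, 0, 0, 0, 4, 0, 0, 0, 0, 0, 0, 4, 0, 0, 0, 0, 0, 0, 4, 0]
}}

```text
clock: 20.98
tcp_pos: [0.4364, 0.2792, 0.0131]
orientation: [-0.0, 0.607, 0.795, 0.0]
wrist_force: [-1.3, -1.6, 2.9]
finger_gap: 0.0438
```

Run:
```python
from h import *
go([.434,.279,.01],15)
```

```text
t 20.98 tcp [0.4364 0.2792 0.0131] j [ 23.7  21.7 -25.2  43.1   0.   98.5] F [-1.3 -1.6  2.9] gap 0.0438
to [0.434 0.279 0.01 ] shift [ 0.04 -0.24  0.31] turn [-0.  -0.   0.2] rows 0.1
```

Request:
{"op": "send_rows", "data": {
  "series": [0, 0, 0, 0, 0, 0, 0.8, 0, 0, 0, 0, 0, 0, 0.8, 0, 0, 0, 0, 0, -7, 0.8, 0, 0, 0, 0, 0, -14, 0.8, 0, 0, 0, 0, 0, -21, 0.8, 0, 0, 0, 0, 0, -28, 0.8, 0, 0, 0, 0, 0, -35, 0.8, 0, 0, 0, 0, 0, -42, 0.8, 0, 0, 0, 0, 0, -49, 0.8, 0, 0, 0, 0, 0, -56, 0.8]
}}

```text
clock: 21.82
tcp_pos: [0.4367, 0.2793, 0.0129]
orientation: [0.0, 0.16, 0.987, 0.0]
wrist_force: [0.1, 0.3, 0.3]
finger_gap: 0.0687
```

Request:
{"op": "send_rows", "data": {
  "series": [0, 0, 0, 0, 0, -4, 0.8, 0, 0, 0, 0, 0, -4, 0, 0, 0, 0, 0, 0, -4, 0, 0, 0, 0, 0, 0, -4, 0, 0, 0, 0, 0, 0, -4, 0, 0, 0, 0, 0, 0, -4, 0, 0, 0, 0, 0, 0, -4, 0, 0, 0, -4, 0, 0, -4, 0, 0, 0, -8, 0, 0, -4, 0, 0, 0, -11, 0, 0, -4, 0],
  "newtons": 60
}}

```text
clock: 22.65
tcp_pos: [0.4359, 0.2789, 0.1244]
orientation: [-0.001, 0.129, 0.992, -0.0]
wrist_force: [1.7, 1.3, -2.4]
finger_gap: 0.0431
```

Run:
```python
from h import *
go([.045,.12,.13],np.degrees(-FX[2])+75,True)
```

```text
t 22.65 tcp [0.4359 0.2789 0.1244] j [ 23.7  15.1 -16.8  58.2  -0.   38.5] F [ 1.7  1.3 -2.4] gap 0.0431
to [0.6145 0.1385 0.13  ] shift [-20.85  -9.01  -0.57] turn [-0.  -0.1  0.2] rows 5.4
```

Request:
{"op": "send_rows", "data": {
  "series": [-20.9, -9, -0.6, 0, 0, 0, 0, -20.9, -9, -0.6, 0, 0, 0, 0, -20.9, -9, -0.6, 0, 0, 0, 0, -20.9, -9, -0.6, 0, 0, 0, 0, -20.9, -9, -0.6, 0, 0, 0, 0, -20.9, -9, -0.6, 0, 0, 0, 0, -20.9, -9, -0.6, 0, 0, 0, 0, -20.9, -9, -0.6, 0, 0, 0, 0, -20.9, -9, -0.6, 0, 0, 0, 0]
}}

```text
clock: 23.4
tcp_pos: [0.6141, 0.1389, 0.1277]
orientation: [-0.002, 0.129, 0.992, -0.0]
wrist_force: [-0.6, 0.7, -2.5]
finger_gap: 0.0431
```

Run:
```python
from h import *
go([.045,.12,.078],np.degrees(-FX[2])+75,True)
read_camera("scene")
for d in silhouettes("scene","nut1"):
    x,y,w,h=d["box"]; print(round(d["p"],2),d["box"])
s=get_state(); print(proj("scene",s["tcp_pos"]+[0,0,-.0129+.019]))
```

```text
t 23.4 tcp [0.6141 0.1389 0.1277] j [ 5.4 26.7  0.9 64.4  0.  20.3] F [-0.6  0.7 -2.5] gap 0.0431
to [0.6145 0.1385 0.078 ] shift [-0.06 -0.03  4.97] turn [-0.  -0.2  0.2] rows 1.2
0.97 [298.2, 170.3, 20.8, 27.3]
0.61 [125.8, 186.7, 27.1, 22.2]
[[308.52234927 182.20846821]]
```

Request:
{"op": "send_rows", "data": {
  "series": [0, 0, 3, 0, 0, 0, 0, 0, 0, 5, 0, 0, 0, 0, 0, 0, 5.5, 0, 0, 0, 0, 0, 0, 5.8, 0, 0, 0, 0, 0, 0, 6.1, 0, 0, 0, 0, 0, 0, 6.4, 0, 0, 0, 0, 0, 0, 6.4, 0, 0, 0, 0]
}}

```text
clock: 24.08
tcp_pos: [0.616, 0.1391, 0.0657]
orientation: [0.001, 0.129, 0.992, 0.0]
wrist_force: [-0.2, -0.4, -2.6]
finger_gap: 0.043
```

Run:
```python
from h import *
go([.045,.12,.0534],np.degrees(-FX[2])+75,True)
```

```text
t 24.08 tcp [0.616  0.1391 0.0657] j [ 5.4 29.3 -4.2 56.5  0.  20.2] F [-0.2 -0.4 -2.6] gap 0.043
to [0.6145 0.1385 0.0534] shift [ 0.14 -0.1   1.23] turn [0.  0.1 0.2] rows 0.3
```

Request:
{"op": "send_rows", "data": {
  "series": [0.1, -0.1, 0.4, 0, 0, 0, 0, 0.1, -0.1, 0.7, 0, 0, 0, 0, 0.1, -0.1, 0.9, 0, 0, 0, 0, 0.1, -0.1, 1.1, 0, 0, 0, 0, 0.1, -0.1, 1.3, 0, 0, 0, 0, 0.1, -0.1, 1.4, 0, 0, 0, 0, 0.1, -0.1, 1.4, 0, 0, 0, 0]
}}

```text
clock: 24.67
tcp_pos: [0.6142, 0.1381, 0.0507]
orientation: [-0.0, 0.129, 0.992, -0.0]
wrist_force: [-0.9, -0.0, -1.5]
finger_gap: 0.0434
```

Run:
```python
from h import *
go([.045,.12,.0534],np.degrees(-FX[2])+75,True)
```

```text
t 24.67 tcp [0.6142 0.1381 0.0507] j [ 5.4 29.9 -5.4 54.7  0.  20.2] F [-0.9 -0.  -1.5] gap 0.0434
to [0.6145 0.1385 0.0534] shift [-0.02  0.04 -0.27] turn [-0.  -0.   0.2] rows 0.1
```

Request:
{"op": "send_rows", "data": {
  "series": [0, 0, 0.2, 0, 0, 0, 0, 0, 0, 0.4, 0, 0, 0, 0, 0, 0, 0.6, 0, 0, 0, 0, 0, 0, 0.8, 0, 0, 0, 0, 0, 0, 0.9, 0, 0, 0, 0, 0, 0, 0.9, 0, 0, 0, 0]
}}

```text
clock: 25.17
tcp_pos: [0.6144, 0.1381, 0.0432]
orientation: [0.0, 0.129, 0.992, 0.0]
wrist_force: [-2.0, -0.4, 5.5]
finger_gap: 0.0431
```

Run:
```python
from h import *
go([.045,.12,.0429],np.degrees(-FX[2])+75,True)
```

```text
t 25.17 tcp [0.6144 0.1381 0.0432] j [ 5.4 30.2 -6.  53.7 -0.  20.2] F [-2.  -0.4  5.5] gap 0.0431
to [0.6145 0.1385 0.0429] shift [0.01 0.03 0.03] turn [0.  0.  0.2] rows 0.0
```

The nut is down at about 30 mm with contact force, so it dropped straight in. Screwing clockwise will test that, since it should sink about 6 mm and then stop.

Request:
{"op": "send_rows", "data": {
  "series": [0, 0, 0.05, 0, 0, 6, 0, 0, 0, 0.1, 0, 0, 12, 0, 0, 0, 0.15, 0, 0, 18, 0, 0, 0, 0.2, 0, 0, 24, 0, 0, 0, 0.25, 0, 0, 30, 0, 0, 0, 0.3, 0, 0, 36, 0, 0, 0, 0.35, 0, 0, 42, 0, 0, 0, 0.4, 0, 0, 48, 0, 0, 0, 0.45, 0, 0, 54, 0, 0, 0, 0.5, 0, 0, 60, 0]
}}

```text
clock: 26.0
tcp_pos: [0.6166, 0.1375, 0.0394]
orientation: [0.002, 0.61, 0.793, 0.001]
wrist_force: [1.0, -1.9, 4.5]
finger_gap: 0.0434
```

Run:
```python
from h import *
go([.045,.12,.0369],np.degrees(-FX[2])+15,True); print(get_state()["ft_torque"])
```

```text
t 26.0 tcp [0.6166 0.1375 0.0394] j [ 5.3 30.5 -6.2 53.  -0.1 80.5] F [ 1.  -1.9  4.5] gap 0.0434
to [0.6145 0.1385 0.0369] shift [ 0.15 -0.19  0.25] turn [ 0.3  0.1 -0.1] rows 0.1
[-0.40468844 -0.09541398  0.04429371]
```

Request:
{"op": "send_rows", "data": {
  "series": [0, 0, 0.05, 0, 0, 5, 0, 0, 0, 0.1, 0, 0, 10, 0, 0, 0, 0.15, 0, 0, 15, 0, 0, 0, 0.2, 0, 0, 20, 0, 0, 0, 0.25, 0, 0, 25, 0, 0, 0, 0.25, 0, 0, 25, 0]
}}

```text
clock: 26.5
tcp_pos: [0.6157, 0.1373, 0.0373]
orientation: [0.002, 0.766, 0.643, 0.001]
wrist_force: [-2.7, -3.4, 12.4]
finger_gap: 0.0425
```

Run:
```python
from h import *
go([.045,.12,.0369],np.degrees(-FX[2])-10,True); print(get_state()["ft_torque"])
```

```text
t 26.5 tcp [0.6157 0.1373 0.0373] j [ 5.300e+00  3.060e+01 -6.400e+00  5.290e+01 -1.000e-01  1.053e+02] F [-2.7 -3.4 12.4] gap 0.0425
to [0.6145 0.1385 0.0369] shift [ 0.09 -0.14  0.04] turn [0.2 0.1 0. ] rows 0.0
[-0.7296658   0.86617783  0.23768983]
```

Request:
{"op": "send_rows", "data": {
  "series": [0, 0, 0, 0, 0, 4, 0, 0, 0, 0, 0, 0, 8, 0, 0, 0, 0, 0, 0, 12, 0, 0, 0, 0, 0, 0, 12, 0, 0, 0, -0.1, 0, 0, 12, 0.6, 0, 0, -0.1, 0, 0, 12, 0.7, 0, 0, -0.1, 0, 0, 12, 0.7]
}}

```text
clock: 27.08
tcp_pos: [0.6146, 0.1382, 0.0357]
orientation: [0.0, 0.828, 0.561, 0.0]
wrist_force: [-0.0, 0.9, 0.3]
finger_gap: 0.06
```

Request:
{"op": "send_rows", "data": {
  "series": [0, 0, -2, 0, 0, 0, 0.7, 0, 0, -5, 0, 0, 0, 0.7, 0, 0, -9, 0, 0, 0, 0.9, 0, 0, -12, 0, 0, 0, 1, 0, 0, -12, 0, 0, 0, 1]
}}

```text
clock: 27.5
tcp_pos: [0.6183, 0.1386, 0.1628]
orientation: [0.003, 0.828, 0.561, 0.005]
wrist_force: [1.0, -0.0, 0.4]
finger_gap: 0.0855
```

Run:
```python
from h import *
go([.433,-.284,.13],75)
for n in("top","scene"):
    read_camera(n)
    for d in silhouettes(n,"nut1"):
        x,y,w,h=d["box"]; print(n,round(d["p"],2),d["box"],np.round(ray(n,x+w/2-.5,y+h/2-.5,.019)[:2],4))
```

```text
t 27.5 tcp [0.6183 0.1386 0.1628] j [  5.4  25.4   3.9  67.9   0.  117.2] F [ 1.  -0.   0.4] gap 0.0855
to [ 0.433 -0.284  0.13 ] shift [-46.14  -1.54   3.01] turn [  0.7   0.3 -96.8] rows 13.5
top 0.61 [341.0, 196.6, 15.4, 17.3] [ 0.4337 -0.2823]
top 0.36 [146.5, 142.7, 14.5, 17.5] [0.6304 0.3754]
scene 0.68 [127.4, 186.2, 23.9, 25.0] [ 0.4397 -0.2849]
scene 0.61 [294.2, 202.7, 23.6, 22.1] [0.5832 0.1509]
scene 0.22 [330.4, 159.7, 62.8, 12.6] [0.3618 0.403 ]
```

Run:
```python
from h import *
go([.435,-.284,.12],20)
```

```text
t 27.7 tcp [0.6137 0.1381 0.1542] j [  5.4  25.7   3.2  67.6   0.  117.2] F [ 0.6  0.3 -0.8] gap 0.0854
to [ 0.435 -0.284  0.12 ] shift [-45.82  -0.91   3.46] turn [ -0.1   0.  -41.8] rows 11.0
```

Request:
{"op": "send_rows", "data": {
  "series": [-45.8, -0.9, 3.4, 0, 0, -42, 1, -45.8, -0.9, 3.4, 0, 0, -42, 1, -45.8, -0.9, 3.4, 0, 0, -42, 1, -45.8, -0.9, 3.4, 0, 0, -42, 1, -45.8, -0.9, 3.4, 0, 0, -42, 1, -45.8, -0.9, 3.4, 0, 0, -42, 1, -45.8, -0.9, 3.4, 0, 0, -42, 1, -45.8, -0.9, 3.4, 0, 0, -42, 1, -45.8, -0.9, 3.4, 0, 0, -42, 1, -45.8, -0.9, 3.4, 0, 0, -42, 1]
}}

```text
clock: 28.53
tcp_pos: [0.456, -0.2319, 0.1237]
orientation: [-0.002, 0.572, 0.82, 0.0]
wrist_force: [0.8, -0.7, 0.5]
finger_gap: 0.0852
```

Request:
{"op": "send_rows", "data": {
  "series": [-4.5, 0, 0, 0, 0, 0, 1, -4.5, 0, 0, 0, 0, 0, 1, -4.5, 0, 0, 0, 0, 0, 1, -4.5, 0, 0, 0, 0, 0, 1]
}}

```text
clock: 28.87
tcp_pos: [0.4728, -0.2728, 0.124]
orientation: [-0.002, 0.573, 0.82, 0.0]
wrist_force: [0.2, -0.2, -0.7]
finger_gap: 0.0851
```

Run:
```python
from h import *
go([.435,-.284,.0115],20)
```

```text
t 28.87 tcp [ 0.4728 -0.2728  0.124 ] j [-38.4  18.1 -12.6  59.5   0.   31.4] F [ 0.2 -0.2 -0.7] gap 0.0851
to [ 0.435  -0.284   0.0115] shift [ 0.21 -3.92 11.26] turn [-0.1 -0.2  0.1] rows 2.9
```

Request:
{"op": "send_rows", "data": {
  "series": [0.2, -3.9, 1, 0, 0, 0, 1, 0.2, -3.9, 4, 0, 0, 0, 1, 0.2, -3.9, 8, 0, 0, 0, 1, 0.2, -3.9, 11, 0, 0, 0, 1, 0.2, -3.9, 11.2, 0, 0, 0, 1, 0.2, -3.9, 11.2, 0, 0, 0, 0, 0.2, -3.9, 11.2, 0, 0, 0, 0, 0.2, -3.9, 11.2, 0, 0, 0, 0, 0.2, -3.9, 11.2, 0, 0, 0, 0, 0.2, -3.9, 11.2, 0, 0, 0, 0],
  "newtons": 30
}}

```text
clock: 29.7
tcp_pos: [0.438, -0.2858, 0.0162]
orientation: [0.002, 0.572, 0.82, 0.0]
wrist_force: [-0.8, 2.1, 7.1]
finger_gap: 0.0485
```

Run:
```python
from h import *
go([.435,-.284,.0115],20)
```

```text
t 29.7 tcp [ 0.438  -0.2858  0.0162] j [-41.9  21.8 -24.6  43.4   0.   27.8] F [-0.8  2.1  7.1] gap 0.0485
to [ 0.435  -0.284   0.0115] shift [ 0.27 -0.22  0.46] turn [0.1 0.2 0.2] rows 0.1
```

Request:
{"op": "send_rows", "data": {
  "series": [0, 0, 0, 0, 0, 0, 0.75, 0, 0, 0, 0, 0, 0, 0.75, 0, 0, 0, 0, 0, 7, 0.75, 0, 0, 0, 0, 0, 13, 0.75, 0, 0, 0, 0, 0, 13, 0, 0, 0, 0, 0, 0, 13, 0, 0, 0, 0, 0, 0, 13, 0, 0, 0, 0, 0, 0, 13, 0, 0, 0, 0, 0, 0, 13, 0]
}}

```text
clock: 30.45
tcp_pos: [0.4371, -0.2854, 0.0144]
orientation: [0.001, 0.661, 0.751, 0.0]
wrist_force: [1.0, 0.9, 6.1]
finger_gap: 0.0449
```

Request:
{"op": "send_rows", "data": {
  "series": [0, 0, 0, 0, 0, 0, 0.8, 0, 0, 0, 0, 0, 0, 0.8, 0, 0, 0, 0, 0, -7, 0.8, 0, 0, 0, 0, 0, -14, 0.8, 0, 0, 0, 0, 0, -21, 0.8, 0, 0, 0, 0, 0, -28, 0.8, 0, 0, 0, 0, 0, -35, 0.8, 0, 0, 0, 0, 0, -42, 0.8, 0, 0, 0, 0, 0, -49, 0.8, 0, 0, 0, 0, 0, -56, 0.8]
}}

```text
clock: 31.28
tcp_pos: [0.4362, -0.2848, 0.0133]
orientation: [-0.0, 0.229, 0.974, 0.0]
wrist_force: [-0.5, -0.1, 0.0]
finger_gap: 0.0683
```

Request:
{"op": "send_rows", "data": {
  "series": [0, 0, 0, 0, 0, -2, 0.8, 0, 0, 0, 0, 0, -2, 0, 0, 0, 0, 0, 0, -2, 0, 0, 0, 0, 0, 0, -2, 0, 0, 0, 0, 0, 0, -2, 0, 0, 0, 0, 0, 0, -2, 0, 0, 0, 0, 0, 0, -2, 0]
}}

```text
clock: 31.87
tcp_pos: [0.4364, -0.2851, 0.0137]
orientation: [-0.0, 0.215, 0.977, -0.0]
wrist_force: [-0.6, 0.4, 1.3]
finger_gap: 0.0436
```

Run:
```python
from h import *
go([.435,-.284,.0115],65)
```

```text
t 31.87 tcp [ 0.4364 -0.2851  0.0137] j [-42.   21.9 -24.7  43.3  -0.  -17.2] F [-0.6  0.4  1.3] gap 0.0436
to [ 0.435  -0.284   0.0115] shift [0.17 0.04 0.22] turn [-0.  -0.   0.2] rows 0.1
```

Now the same grip again at +60°, for centring, then a lift.

Request:
{"op": "send_rows", "data": {
  "series": [0, 0, 0, 0, 0, 0, 0.8, 0, 0, 0, 0, 0, 0, 0.8, 0, 0, 0, 0, 0, 7, 0.8, 0, 0, 0, 0, 0, 14, 0.8, 0, 0, 0, 0, 0, 21, 0.8, 0, 0, 0, 0, 0, 28, 0.8, 0, 0, 0, 0, 0, 35, 0.8, 0, 0, 0, 0, 0, 42, 0.8, 0, 0, 0, 0, 0, 49, 0.8, 0, 0, 0, 0, 0, 56, 0.8]
}}

```text
clock: 32.7
tcp_pos: [0.4365, -0.2849, 0.0136]
orientation: [-0.0, 0.65, 0.76, 0.0]
wrist_force: [-0.6, 0.2, -0.2]
finger_gap: 0.0684
```

Request:
{"op": "send_rows", "data": {
  "series": [0, 0, 0, 0, 0, 4, 0.8, 0, 0, 0, 0, 0, 4, 0, 0, 0, 0, 0, 0, 4, 0, 0, 0, 0, 0, 0, 4, 0, 0, 0, 0, 0, 0, 4, 0, 0, 0, 0, 0, 0, 4, 0, 0, 0, 0, 0, 0, 4, 0, 0, 0, -4, 0, 0, 4, 0, 0, 0, -8, 0, 0, 4, 0, 0, 0, -12, 0, 0, 4, 0],
  "newtons": 60
}}

```text
clock: 33.53
tcp_pos: [0.4352, -0.2839, 0.1337]
orientation: [-0.002, 0.674, 0.739, -0.0]
wrist_force: [0.8, -0.6, -1.9]
finger_gap: 0.0432
```

Run:
```python
from h import *
go([-.045,.12,.15],np.degrees(-FX[2])+5,True)
```

```text
t 33.53 tcp [ 0.4352 -0.2839  0.1337] j [-42.   15.  -15.5  59.8   0.   42.8] F [ 0.8 -0.6 -1.9] gap 0.0432
to [0.5245 0.1403 0.15  ] shift [41.44 12.74 -1.54] turn [-0.2 -0.2  0.2] rows 10.4
```

Request:
{"op": "send_rows", "data": {
  "series": [41.4, 12.7, -1.5, 0, 0, 0, 0, 41.4, 12.7, -1.5, 0, 0, 0, 0, 41.4, 12.7, -1.5, 0, 0, 0, 0, 41.4, 12.7, -1.5, 0, 0, 0, 0, 41.4, 12.7, -1.5, 0, 0, 0, 0, 41.4, 12.7, -1.5, 0, 0, 0, 0, 41.4, 12.7, -1.5, 0, 0, 0, 0, 41.4, 12.7, -1.5, 0, 0, 0, 0, 41.4, 12.7, -1.5, 0, 0, 0, 0, 41.4, 12.7, -1.5, 0, 0, 0, 0]
}}

```text
clock: 34.37
tcp_pos: [0.5214, 0.1245, 0.1475]
orientation: [-0.0, 0.674, 0.739, -0.001]
wrist_force: [1.0, -0.0, -2.2]
finger_gap: 0.0431
```

Request:
{"op": "send_rows", "data": {
  "series": [1.6, 0.5, 0, 0, 0, 0, 0, 1.6, 0.5, 0, 0, 0, 0, 0, 1.6, 0.5, 0, 0, 0, 0, 0, 1.6, 0.5, 0, 0, 0, 0, 0]
}}

```text
clock: 34.7
tcp_pos: [0.5248, 0.1383, 0.1474]
orientation: [-0.0, 0.674, 0.738, -0.001]
wrist_force: [1.1, 0.4, -2.2]
finger_gap: 0.0429
```

Run:
```python
from h import *
go([-.045,.12,.066],np.degrees(-FX[2])+5,True)
```

```text
t 34.7 tcp [0.5248 0.1383 0.1474] j [  6.3  16.7 -11.   62.3  -0.   91.1] F [ 1.1  0.4 -2.2] gap 0.0429
to [0.5245 0.1403 0.066 ] shift [0.2  0.   8.14] turn [-0.1  0.   0.2] rows 2.0
```

Request:
{"op": "send_rows", "data": {
  "series": [0.2, 0, 3, 0, 0, 0, 0, 0.2, 0, 6, 0, 0, 0, 0, 0.2, 0, 7, 0, 0, 0, 0, 0.2, 0, 7.5, 0, 0, 0, 0, 0.2, 0, 7.8, 0, 0, 0, 0, 0.2, 0, 8.1, 0, 0, 0, 0, 0.2, 0, 8.1, 0, 0, 0, 0]
}}

```text
clock: 35.28
tcp_pos: [0.5262, 0.1406, 0.068]
orientation: [0.0, 0.675, 0.738, 0.001]
wrist_force: [-0.9, 0.6, -2.1]
finger_gap: 0.0426
```

Run:
```python
from h import *
go([-.045,.12,.0541],np.degrees(-FX[2])+5,True)
```

```text
t 35.28 tcp [0.5262 0.1406 0.068 ] j [  6.5  20.6 -17.7  51.6   0.   91.3] F [-0.9  0.6 -2.1] gap 0.0426
to [0.5245 0.1403 0.0541] shift [-0.01 -0.18  1.39] turn [ 0.1 -0.   0.2] rows 0.3
```

Request:
{"op": "send_rows", "data": {
  "series": [0, -0.1, 0.3, 0, 0, 0, 0, 0, -0.1, 0.6, 0, 0, 0, 0, 0, -0.1, 0.9, 0, 0, 0, 0, 0, -0.1, 1.1, 0, 0, 0, 0, 0, -0.1, 1.3, 0, 0, 0, 0, 0, -0.1, 1.5, 0, 0, 0, 0, 0, -0.1, 1.5, 0, 0, 0, 0]
}}

```text
clock: 35.87
tcp_pos: [0.5243, 0.1411, 0.052]
orientation: [-0.0, 0.674, 0.739, 0.0]
wrist_force: [0.6, 1.3, -3.0]
finger_gap: 0.0426
```

Run:
```python
from h import *
go([-.045,.12,.0541],np.degrees(-FX[2])+5,True)
```

```text
t 35.87 tcp [0.5243 0.1411 0.052 ] j [  6.6  21.4 -19.   49.6   0.   91.3] F [ 0.6  1.3 -3. ] gap 0.0426
to [0.5245 0.1403 0.0541] shift [-0.08  0.01 -0.21] turn [-0.  -0.   0.2] rows 0.1
```

Request:
{"op": "send_rows", "data": {
  "series": [0, 0, 0.2, 0, 0, 0, 0, 0, 0, 0.4, 0, 0, 0, 0, 0, 0, 0.6, 0, 0, 0, 0, 0, 0, 0.8, 0, 0, 0, 0, 0, 0, 1, 0, 0, 0, 0, 0, 0, 1, 0, 0, 0, 0]
}}

```text
clock: 36.37
tcp_pos: [0.5247, 0.1409, 0.0437]
orientation: [0.0, 0.674, 0.738, 0.0]
wrist_force: [-5.0, -1.0, 14.1]
finger_gap: 0.0429
```

Run:
```python
from h import *
go([-.045,.12,.0436],np.degrees(-FX[2])+5,True)
read_camera("scene")
for d in silhouettes("scene","nut1"):
    x,y,w,h=d["box"]; print(round(d["p"],2),d["box"])
# predicted box for nuts at underside z 24 / 30 / 40
t=np.arange(0,6.3,.1)
for sx in(-.045,.045):
  for z in(.024,.030,.0405):
    w=fix2w(FX,[[sx+r*np.cos(a),.12+r*np.sin(a),z+h] for a in t for r,h in((.028,0),(.028,.006),(.0235,.038))]); q=proj("scene",w); print(sx,z,np.round([*q.min(0),*(q.max(0)-q.min(0))],1))
```

```text
t 36.37 tcp [0.5247 0.1409 0.0437] j [  6.6  21.9 -19.6  48.4  -0.   91.4] F [-5.  -1.  14.1] gap 0.0429
to [0.5245 0.1403 0.0436] shift [-0.05 -0.03  0.01] turn [0.1 0.  0.2] rows 0.0
0.65 [286.2, 183.8, 23.9, 20.5]
0.62 [297.5, 203.8, 17.8, 22.1]
-0.045 0.024 [285.6 183.4  20.6  22.1]
-0.045 0.03 [285.8 181.5  20.7  22.2]
-0.045 0.0405 [286.  178.2  20.8  22.2]
0.045 0.024 [293.4 201.8  22.3  24.4]
0.045 0.03 [293.6 199.8  22.4  24.4]
0.045 0.0405 [293.8 196.4  22.5  24.5]
```

Contact came at exactly the dropped-in height. The last joint lacks room for a full clockwise turn, so I'll regrip 60° back first.

Request:
{"op": "send_rows", "data": {
  "series": [0, 0, -0.2, 0, 0, 0, 0.72, 0, 0, -0.2, 0, 0, 0, 0.72, 0, 0, -0.2, 0, 0, -7, 0.72, 0, 0, -0.2, 0, 0, -14, 0.72, 0, 0, -0.2, 0, 0, -21, 0.72, 0, 0, -0.2, 0, 0, -28, 0.72, 0, 0, -0.2, 0, 0, -35, 0.72, 0, 0, -0.2, 0, 0, -42, 0.72, 0, 0, -0.2, 0, 0, -49, 0.72, 0, 0, -0.2, 0, 0, -56, 0.72]
}}

```text
clock: 37.3
tcp_pos: [0.5245, 0.1407, 0.0437]
orientation: [-0.0, 0.246, 0.969, -0.0]
wrist_force: [-0.8, 0.0, -0.8]
finger_gap: 0.0617
```

Request:
{"op": "send_rows", "data": {
  "series": [0, 0, 0, 0, 0, -4, 0.72, 0, 0, 0, 0, 0, -4, 0, 0, 0, 0, 0, 0, -4, 0, 0, 0, 0, 0, 0, -4, 0, 0, 0, 0, 0, 0, -4, 0, 0, 0, 0, 0, 0, -4, 0, 0, 0, 0, 0, 0, -4, 0]
}}

```text
clock: 37.88
tcp_pos: [0.5246, 0.1408, 0.0441]
orientation: [0.0, 0.215, 0.977, 0.0]
wrist_force: [1.0, 0.7, -0.2]
finger_gap: 0.043
```

Run:
```python
from h import *
go([-.045,.12,.0436],np.degrees(-FX[2])+65,True)
```

```text
t 37.88 tcp [0.5246 0.1408 0.0441] j [  6.6  21.9 -19.6  48.5   0.   31.4] F [ 1.   0.7 -0.2] gap 0.043
to [0.5245 0.1403 0.0436] shift [-0.01 -0.05  0.05] turn [0.  0.  0.2] rows 0.0
```

Request:
{"op": "send_rows", "data": {
  "series": [0, 0, 0.05, 0, 0, 6, 0, 0, 0, 0.1, 0, 0, 12, 0, 0, 0, 0.15, 0, 0, 18, 0, 0, 0, 0.2, 0, 0, 24, 0, 0, 0, 0.25, 0, 0, 30, 0, 0, 0, 0.3, 0, 0, 36, 0, 0, 0, 0.35, 0, 0, 42, 0, 0, 0, 0.4, 0, 0, 48, 0, 0, 0, 0.45, 0, 0, 54, 0, 0, 0, 0.5, 0, 0, 60, 0]
}}

```text
clock: 38.72
tcp_pos: [0.524, 0.1407, 0.0389]
orientation: [-0.0, 0.676, 0.737, -0.0]
wrist_force: [0.0, 0.3, -0.9]
finger_gap: 0.0429
```

Run:
```python
from h import *
go([-.045,.12,.038],np.degrees(-FX[2])+5,True); print(get_state()["ft_torque"])
```

```text
t 38.72 tcp [0.524  0.1407 0.0389] j [  6.6  22.2 -19.9  47.9  -0.   91.7] F [ 0.   0.3 -0.9] gap 0.0429
to [0.5245 0.1403 0.038 ] shift [-0.04  0.04  0.09] turn [-0.   0.  -0.1] rows 0.0
[ 0.02906996 -0.06548461  0.02738458]
```

Request:
{"op": "send_rows", "data": {
  "series": [0, 0, 0.04, 0, 0, 5, 0, 0, 0, 0.08, 0, 0, 10, 0, 0, 0, 0.12, 0, 0, 15, 0, 0, 0, 0.16, 0, 0, 20, 0, 0, 0, 0.2, 0, 0, 25, 0, 0, 0, 0.24, 0, 0, 30, 0, 0, 0, 0.28, 0, 0, 35, 0, 0, 0, 0.28, 0, 0, 38, 0, 0, 0, 0.28, 0, 0, 38, 0]
}}

```text
clock: 39.47
tcp_pos: [0.5266, 0.1448, 0.0383]
orientation: [-0.003, 0.878, 0.479, 0.004]
wrist_force: [1.0, 15.4, 4.5]
finger_gap: 0.043
```

Run:
```python
from h import *
go([-.045,.12,.038],np.degrees(-FX[2])-30,True); print(get_state()["ft_torque"])
```

```text
t 39.47 tcp [0.5266 0.1448 0.0383] j [  6.7  22.3 -19.9  47.4   0.4 129.4] F [ 1.  15.4  4.5] gap 0.043
to [0.5245 0.1403 0.038 ] shift [-0.5   0.06  0.03] turn [-0.  -0.6 -2.7] rows 0.4
[ 2.86686189 -0.5275121  -0.0727074 ]
```

Request:
{"op": "send_rows", "data": {
  "series": [0, 0, -0.1, 0, 0, -3, 0, 0, 0, -0.1, 0, 0, -3, 0.5, 0, 0, -0.1, 0, 0, -3, 0.7, 0, 0, -0.1, 0, 0, -3, 0.7, 0, 0, -0.1, 0, 0, -3, 0.7, 0, 0, -3, 0, 0, -3, 0.7, 0, 0, -6, 0, 0, -3, 0.7, 0, 0, -10, 0, 0, -3, 0.7, 0, 0, -14, 0, 0, -3, 0.7, 0, 0, -14, 0, 0, -3, 0.7]
}}

```text
clock: 40.3
tcp_pos: [0.5285, 0.1408, 0.1844]
orientation: [0.003, 0.865, 0.501, 0.006]
wrist_force: [1.0, -0.2, 1.2]
finger_gap: 0.0598
```

Run:
```python
from h import *
go([-.045,.12,.16],np.degrees(-FX[2])-30,True)
s=read_camera("scene"); b=cv2.resize(s[160:245,200:330],(780,510),interpolation=2)
t=np.arange(0,6.3,.1)
for sx in(-.045,.045):
    w=fix2w(FX,[[sx+.0285*np.cos(a),.12+.0285*np.sin(a),.024] for a in t]+[[sx+.0237*np.cos(a),.12+.0237*np.sin(a),.062] for a in t])
    for q in proj("scene",w): cv2.circle(b,tuple(int(v) for v in (q+.5-[200,160])*6),1,(0,255,0),-1)
cv2.imwrite("pics/n1.png",b)
```

```text
t 40.3 tcp [0.5285 0.1408 0.1844] j [  6.5  15.3  -7.6  66.4  -0.  126.4] F [ 1.  -0.2  1.2] gap 0.0598
to [0.5245 0.1403 0.16  ] shift [-0.26 -0.35  2.44] turn [ 0.6 -0.4  0.1] rows 0.6
```

View pics/n1.png

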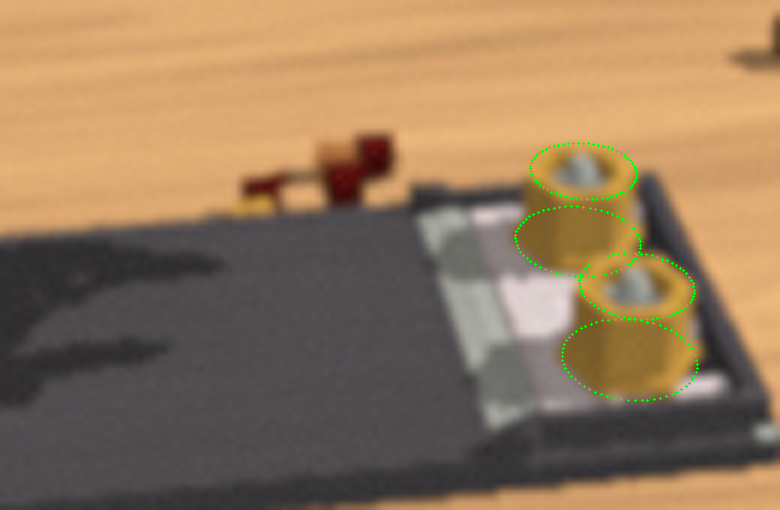

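Both nuts sit on their studs, and the drawn outlines for an underside at 24 mm (flange on the plate) match to about a pixel. I'll do a quick brush check, then hand in.

Run:
```python
from h import *
read_camera("top"); print("top",blob("top","brush",.062,(.6,.3)))
read_camera("scene"); d=silhouettes("scene","brush")[0]; print(d["p"],d["box"])
t=[(a,b,c) for a in(-.012,.012) for b in(-.046,.046) for c in(.0,.062)]
q=proj("scene",[[.6+np.cos(np.radians(-28))*a-np.sin(np.radians(-28))*b,.309+np.sin(np.radians(-28))*a+np.cos(np.radians(-28))*b,c] for a,b,c in t]); print("predicted",q.min(0),q.max(0)-q.min(0))
print(hand_in())
```

```text
top [(0.44, array([0.6126, 0.3535]), 'long axis deg', np.float64(62.3), 'len', np.float64(0.07))]
0.58 [360.0, 193.8, 38.2, 29.6]
predicted [345.63493967 192.25348123] [40.35544958 30.61619718]
the job is handed in; nothing more can be done
None
```

The job is done and handed in after about 40 s of the 210 s allowed. No verdict came back, so the results below are from my own checks.

- **Scrap:** one brush sweep took all six pieces off the near side. Both cameras showed the bed clear. Five pieces were easy to see on the bench. The pale cube blends with the wood and showed only in the scene view, beside the red pieces.
- **Brush:** I set it back on the bench at about (0.60, 0.31). In the last check the top camera put it at about (0.61, 0.35), though the arm partly hid it there. The scene view also had it about 14 px (roughly 3 cm) to one side of where I left it. It was probably knocked, but it is upright and about 15 cm clear of the fixture.
- **Plate:** I pushed it square over the lip with the open fingers. The push force fell to zero when it dropped, and it lies flat round both studs.
- **Nuts:** both met no block at the blunt starts and went straight down to contact at about 30 mm, so I made no counter-clockwise turn. I then turned each about 97° clockwise, and each sank close to 6 mm before I let go. The final picture matched a 24 mm underside height on both studs to about a pixel.

The trained networks' nut positions disagreed by up to 10 mm between views. I gripped each nut again 60° apart to centre it before lifting.

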